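# Scrub the carver's tumbler and hang the brush on the tool rail

### The job

Take the orange-handled brush from its stone rack and scrub the steel tumbler with it: run the brush head down to the bottom and back up near the rim, twice, without knocking the tumbler over or shifting it. Then lift the brush's hook over the yellow lip in the open part of the tool rail, lower it gently until it seats in the channel behind the lip, and let go so that it hangs by itself. Finally push it along the rail, under the blue cover, until it is up against the red end stop, and leave everything else where it lies.

Things in the scene. Friction and masses are not known exactly. Their poses are not given: they have to be found in the camera images.
- brush: Brush, standing, 205 mm tall, 0.16 kg. Origin: centre of the head's underside; z along the handle. Hard round head 39 mm across, z 0 to 60 mm. Orange square handle 16 x 16 mm (sides along x, y), z 60 to 205 mm. On it a steel hook 64 mm wide along y: flat arm z 150 to 158, x -8 to +42 mm; at its end a foot plate, x 34 to 42 mm, down to z = 122 mm. A heel block on the handle, z 64 to 92 mm, reaches to x = 20 mm.
- brush_grip (a point): On the brush handle's axis at brush z = 186 mm: where to grip it from above (19 mm below the handle's top, 28 mm above the hook's arm).
- brush_tip (a point): Centre of the underside of the brush head (the brush's origin).
- brush_foot (a point): Centre of the bottom edge of the hook's foot: brush x = 38, y = 0, z = 122 mm. The lip goes between foot (x = 34) and heel (x = 20): 8 mm of play. Hung, the brush has its x axis along rail x, foot on the channel floor, and leans up to about 0.2 rad, its top towards rail -x; the track is slippery (it slides under 3 N of push): push on the side of the arm, low: pushed high it rolls and jams.
- rack: Heavy fixed stone block 90 x 128 x 50 mm (x, y, z), origin under its centre. Brush head stands in a round bore 46 mm wide, 30 mm deep. A tall chisel is fixed upright in the same block.
- rack_bore (a point): Centre of the bore's floor, where the brush stands: rack x = 0, y = -36, z = 20 mm.
- rack_chisel (a point): Top of the upright chisel fixed in the rack (14 mm thick, 220 mm above the table), 74 mm from the bore's axis.
- tumbler: Loose open steel tumbler, 110 mm high, rim 84 mm across outside, 3 mm wall, narrower at the foot (the brush head has at least 8 mm of room all round). Origin: centre of its underside.
- tumbler_in (a point): Centre of the tumbler's inner floor.
- pot: Fixed blue pot 76 mm across with upright chisels, 205 mm high in all: an obstacle. Origin under its centre.
- rail: Fixed rail on posts, 400 mm long along its y; origin on the table under the channel's middle; its front faces -x, to the robot. Channel floor z = 155 mm, inside x -12 to +12 mm. Yellow lip in front: x -18 to -12 mm, top z = 179 mm, the plate goes down to z = 99 mm. Back wall top z = 185 mm. A red scraper, out to x = -32 mm, top z = 190 mm, hangs fixed at y -189 to -155 mm.
- rail_gap (a point): On the channel floor in the open part (no cover from y = -160 to +20 mm): rail x = 0, y = -60, z = 155 mm. Hang the brush here, or with its foot's centre anywhere from y = -120 to -15 mm.
- rail_stop (a point): On the channel floor at the face of the red end stop: rail x = 0, y = 170, z = 155 mm. The foot's edge, 32 mm from its centre, comes up against it. From y = 20 to 200 mm a blue cover (x -18 to 17, z 201 to 205 mm) lies over channel and lip: the hook slides under it, the handle in front of it.
- chisel: Loose chisel lying, 150 mm long, 11 mm thick: leave alone.
- tape: Loose green tape roll lying, 68 mm across, 22 mm high: leave alone.
- mallet: Loose wooden mallet lying, 215 mm long, 54 mm high: leave alone.
- offcut: Loose stone offcut 110 x 80 x 50 mm: leave alone.
Not all that is in view belongs to the job. Leave any pink or purple look-alike of the brush alone.

How it is judged:
By the outcome, as a careful person would: the job done as asked, in the order asked, and still so for the second after the job is handed in, with the robot touching nothing.
It also fails if it takes over 72 s, if anything falls off the work surface, if the arm or the gripper's body presses on something with over 40 N, if the wrist force passes 120 N, or if a joint passes its speed limit or range.

### The arm

A 6-joint arm with a two-finger parallel gripper is mounted at the origin on the work surface. World frame = base frame: x ahead of the robot, y to its left, z up, the work surface at z = 0. Lengths are in mm, angles in rad, forces in N, time in s.
With the tool pointing down it reaches from about 375 to 975 mm from the base axis. Payload 3.8 kg.
Tool frame: the origin (TCP) lies at the very end of the fingers, on their centre line; the grasp point (between the pads) lies 19 mm behind it (env.grip_depth is the distance from the TCP to the grasp point, in mm); x points along the fingers, z is the direction in which the jaws open and shut, and the axes are right-handed (so a half turn about x gives the same grasp; the last joint's range is limited). The gripper opens to 85 mm and grips with 20 to 120 N. Pads are 22 mm wide; open, the fingers measure 114 mm over their backs; the gripper's body (76 mm by 85 mm) begins 54 mm behind the grasp point. The pads swing forward as they close: fully open they stand 13 mm farther back than shut.
Start: joints at [-0.037, 0.264, 1.604, -0, 1.274, -0.037], TCP at [674.995, -0.002, 231.28] pointing down, gripper open.
Joint ranges: [-2.63, 2.63], [-0.94, 2.18], [0.31, 2.57], [-1.31, 4.45], [0, 2.66], [-2.55, 2.55]. Speed limits (rad/s): [2.57, 2.57, 3.14, 3.14, 3.14, 3.14].

### API

Orientations are given as a rotation vector (axis times angle).
In Python, from bench import observe, eyes, env gives the robot as it stands.
- The arm moves only by the tool arm_command, never from a script. Its argument "motion" is a list that holds one entry, the list of rows, each a list of 4 numbers: the shift along the tool's x, y, z in m, then the turn about the tool's x in degrees. A call has exactly 10 rows; each row shifts and turns the commanded pose from where the row before left it, along the tool's axes as they then stand; what a row does not reach is not made up. A row lasts 1/12 s, in which the tool goes at most 41.7 mm and 7.16 degrees, less where a joint would pass 70% of its speed; a pose out of reach is approached as far as the arm can. A call is refused whole if a number of a shift passes 0.0417 or a number of a turn 7.16, either way. A call with a gripper value outside its range is refused whole. "gripper" is the opening, from 0 (shut) to 1 (fully open), set as the call begins (left out, the last holds). The fingers move at their own pace and stop on an object; the grip force is fixed at half the most. Time passes only in rows, so rows that do not move let the fingers close, or fill a call up. It gives the time, the measured TCP pose, the force and the opening at its end, in the units of the state.
- observe(): the state, without advancing time (a new reading comes with each control period).
- eyes.camera(name): name is "scene" or "side" or "wrist"; returns a dict with "color" (384x512x3 uint8, blue, green, red), "depth" (384x512 float32, mm along the optical axis (not along the pixel's ray), 0 where there is no reading), "fov_y" (degrees; the focal length in pixels is half the picture's height over the tangent of half this angle, whatever the lens; pixels are square), "cx", "cy" (the principal point, pixels), "k1" (the pictures are not rectified: a ray, as slopes to the right and down, at radius r is drawn at 1 + k1 r^2 times it, then the intrinsics apply), "origin" and "attitude" of the camera in the world. Camera axes: x right, y up, looking along -z (the intrinsics and any distortion apply to the point x, -y, -z); pixel columns grow to the right and rows downward; lengths in mm; the calibration is good to about 2 mm. A picture is of the moment at which its call begins.
- env.job_done(): hands the job in, once; it reports no verdict.
The state is a dict: "time_s": time; "joint_positions": joint angles; "qd": joint speeds; "joint_efforts": joint torques, N m; "tcp_pos": TCP position; "orientation": TCP orientation; "contact_force": force on the tool from outside, world axes, zero at the start; "ft_torque": the same for the moment, N m; "opening": finger opening in mm.
Only numpy, scipy, OpenCV 4.12 (cv2) and the standard library are available. Lean on these libraries where they do the work, as an engineer would, in place of code of your own. Each camera call takes 0.05 s, during which the arm holds its last target.

## Working session

There is one attempt and no reset: what is moved stays moved. The work goes in short steps, Python scripts to look and compute and a tool call to move; the robot and the scene stay as the last step left them, time stands still between calls to the robot, and variables do not carry over. Pictures are saved under pics/ and viewed, and the job is handed in when it is done.

Besides the shell and the picture viewer there is one more tool, called after ">>>" in YAML: its name, and indented under it one key for each argument. arm_command: Moves the arm, as the interface text tells. Its arguments: {"type":"object","properties":{"motion":{"type":"array","items":{"type":"array","items":{"type":"array","items":{"type":"number"}}}},"gripper":{"type":"number"}},"required":["motion"]}

```bash
ls; mkdir -p pics
cat > h.py <<'E'
import numpy as np,cv2
from bench import observe,eyes,env
from scipy.spatial.transform import Rotation as R
def rotm(a):
    a=np.array(a,float)
    return a if a.shape==(3,3) else R.from_rotvec(a).as_matrix()
def shot(name,fn=None):
    d=eyes.camera(name)
    if fn: cv2.imwrite('pics/'+fn,d['color'])
    np.save('pics/last_'+name+'.npy',d,allow_pickle=True)
    return d
def load(name): return np.load('pics/last_'+name+'.npy',allow_pickle=True).item()
def cloud(d):
    H,W=d['depth'].shape; f=H/2/np.tan(np.radians(d['fov_y'])/2)
    K=np.array([[f,0,d['cx']],[0,f,d['cy']],[0,0,1]])
    u,v=np.meshgrid(np.arange(W),np.arange(H))
    p=np.stack([u,v],-1).reshape(-1,1,2).astype(float)
    n=cv2.undistortPoints(p,K,np.array([d['k1'],0,0,0,0.])).reshape(H,W,2)
    z=d['depth'].astype(float)
    P=np.stack([n[...,0]*z,-n[...,1]*z,-z],-1)
    Pw=P@rotm(d['attitude']).T+np.array(d['origin'])
    Pw[z<=0]=np.nan
    return Pw
def proj(d,X):
    H,W=d['depth'].shape; f=H/2/np.tan(np.radians(d['fov_y'])/2)
    c=(np.atleast_2d(X)-np.array(d['origin']))@rotm(d['attitude'])
    x=c[:,0]/-c[:,2];y=-c[:,1]/-c[:,2]; s=1+d['k1']*(x*x+y*y)
    return np.stack([f*x*s+d['cx'],f*y*s+d['cy']],-1)
E
python3 - <<'E'
from h import *
for n in ['scene','side','wrist']:
    d=shot(n,n+'0.png'); print(n,d['fov_y'],d['cx'],d['cy'],d['k1'],d['origin'],d['attitude'])
print(observe(),env.grip_depth)
E
```

```text
pics
scene 47.88039934384563 248.87870548182505 190.5533977155901 0.020666330901133227 [ 871.12689862 -757.84677245 1225.32719094] [0.65439862 0.15998608 0.41371824]
side 53.472001032549635 256.1002115596599 191.53389551942382 -0.013348356103001748 [ -36.35718814 -830.24381605 1184.80560083] [ 0.74939184 -0.20227426 -0.53839016]
wrist 67.77336879101247 257.5327638219509 187.3526462147343 -0.027169255178218915 [674.61784082  74.75858996 373.64969003] [-2.95374283e-01  2.50687926e-03  8.87070146e-05]
{'time_s': 0.15, 'joint_positions': array([-3.69452086e-02,  2.64587421e-01,  1.60507952e+00, -9.51602274e-06,
        1.27370835e+00, -3.68992875e-02]), 'qd': array([-0.00035692, -0.00282227, -0.00347351,  0.00034062, -0.00036094,
        0.00014603]), 'joint_efforts': array([-4.44535381e-04, -5.15905774e+01, -3.67958951e+01, -2.06692371e-04,
        8.09489022e-03,  2.50629785e-05]), 'tcp_pos': array([ 6.74421472e+02, -1.41474730e-02,  2.30232721e+02]), 'orientation': array([7.84341460e-05, 1.57257809e+00, 1.06734342e-05]), 'contact_force': array([ 0.40410461, -0.02365869, -1.00354527]), 'ft_torque': array([ 0.0173794 , -0.01527154,  0.01986655]), 'opening': 85.38733896074358} 18.700000000000003
```

View pics/scene0.png

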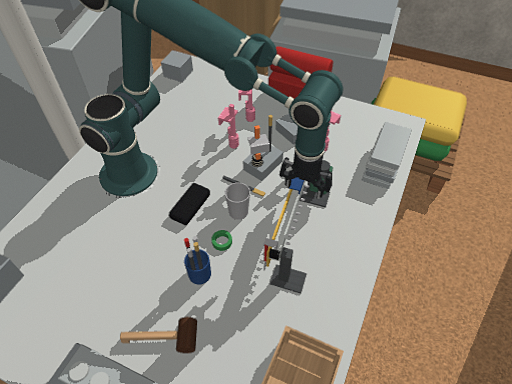

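View pics/side0.png

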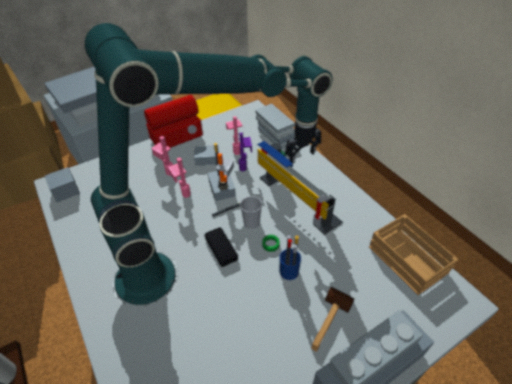

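View pics/wrist0.png

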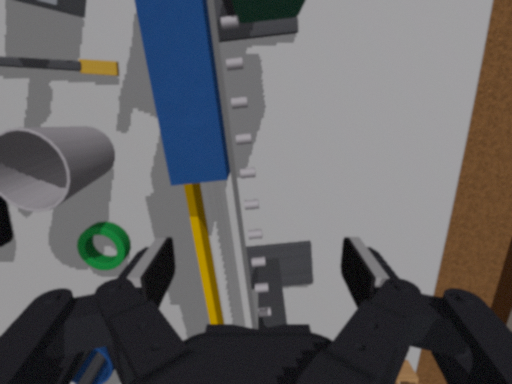

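Run:
```python
from h import *
a=load('scene')['color'][80:220,200:350]; b=load('side')['color'][110:250,140:350]
cv2.imwrite('pics/c1.png',cv2.resize(a,None,fx=5,fy=4.2,interpolation=3)[:590,:790])
cv2.imwrite('pics/c2.png',cv2.resize(b,None,fx=3.7,fy=3.7,interpolation=3))
```

```text
(no output)
```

View pics/c1.png

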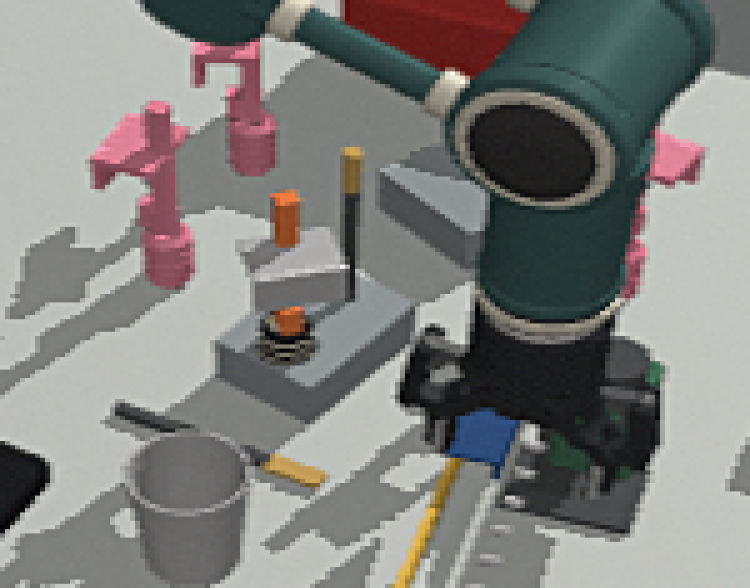

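View pics/c2.png

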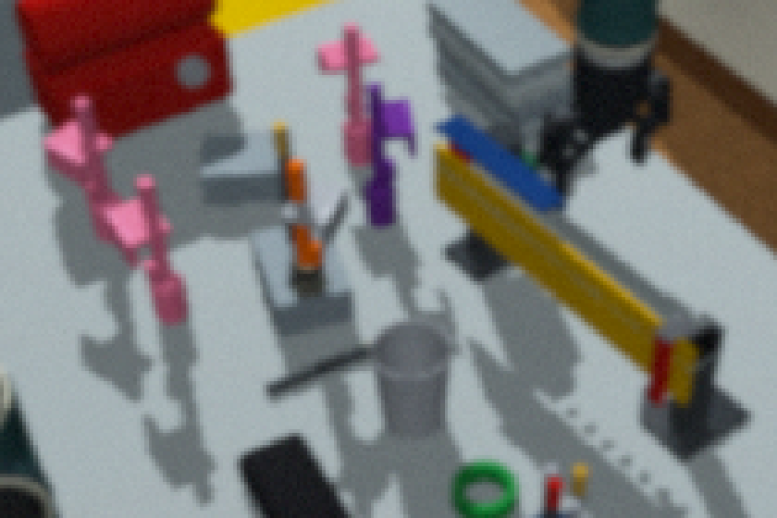

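```bash
cat > meas.py <<'E'
from h import *
for n in ['scene','side']:
    d=load(n); P=cloud(d); hsv=cv2.cvtColor(d['color'],cv2.COLOR_BGR2HSV); h,s,v=cv2.split(hsv)
    P=P.reshape(-1,3);h=h.ravel();s=s.ravel();v=v.ravel()
    def rep(nm,m):
        q=P[m&np.isfinite(P[:,0])]
        if len(q)<3: print(n,nm,len(q));return q
        print(n,nm,len(q),'min',q.min(0).round(),'max',q.max(0).round(),'med',np.median(q,0).round()); return q
    inb=(P[:,0]>300)&(P[:,0]<1000)&(np.abs(P[:,1])<500)
    o=rep('orange',(h>5)&(h<14)&(s>170)&inb&(P[:,2]>60))
    if len(o):
        t=o[o[:,2]>190]; print(' top',t[t[:,2]>218].mean(0) if (t[:,2]>218).any() else None, len(t))
    rep('yellow',(h>18)&(h<32)&(s>150)&inb&(P[:,2]>90))
    b=rep('blue',(h>105)&(h<125)&(s>150)&inb&(P[:,2]>195)&(P[:,2]<212))
    q=rep('red',((h<4)|(h>175))&(s>150)&inb&(P[:,2]>90))
    q=rep('blue low',(h>105)&(h<125)&(s>150)&inb&(P[:,2]<190))
    rep('green',(h>60)&(h<80)&(s>180)&inb&(P[:,2]<40))
E
python3 meas.py
```

```text
scene orange 81 min [ 427. -194.   79.] max [644. 212. 229.] med [439. 200. 193.]
 top [434.56028015 204.59620693 224.24855724] 43
scene yellow 190 min [ 449. -267.   99.] max [651. 284. 264.] med [634. -80. 178.]
scene blue 124 min [618.  25. 198.] max [654.  74. 211.] med [637.  47. 206.]
scene red 69 min [ 428. -269.  102.] max [641.  57. 610.] med [ 600. -177.  189.]
scene blue low 431 min [ 314. -294.   -0.] max [654. 201. 188.] med [ 457. -265.   53.]
scene green 5 min [ 484. -139.    3.] max [ 488. -115.   19.] med [ 485. -127.    8.]
side orange 112 min [ 424. -180.   69.] max [640. 280. 226.] med [431. 199. 139.]
 top [428.98401388 204.36074928 223.00999366] 27
side yellow 1000 min [ 329. -269.   97.] max [675. 276. 647.] med [624. -13. 145.]
side blue 239 min [605.  26. 200.] max [653. 204. 211.] med [628. 108. 205.]
side red 61 min [ 423. -272.   91.] max [631. 179. 207.] med [ 626. -170.  158.]
side blue low 342 min [ 407. -296.    1.] max [ 480. -220.  128.] med [ 432. -272.   56.]
side green 91 min [ 421. -158.    6.] max [480. -96.  28.] med [ 451. -132.   19.]
```

```bash
cat > meas2.py <<'E'
from h import *
from scipy.optimize import least_squares
allp=[]
for n in ['scene','side']:
    d=load(n); Pi=cloud(d); hsv=cv2.cvtColor(d['color'],cv2.COLOR_BGR2HSV); h,s,v=[c.ravel() for c in cv2.split(hsv)]
    P=Pi.reshape(-1,3)
    # lip line: yellow z between 100 and 176
    m=(h>18)&(h<32)&(s>130)&(np.abs(P[:,0]-630)<40)&(P[:,2]>105)&(P[:,2]<182)&(P[:,1]>-190)&(P[:,1]<200)
    q=P[m]; 
    if m.sum()>20:
        c=np.polyfit(q[:,1],q[:,0],1); r=q[:,0]-np.polyval(c,q[:,1]); k=abs(r)<4
        c=np.polyfit(q[k,1],q[k,0],1); print(n,'yellow line x=%.4f y+%.1f'%tuple(c), k.sum(), 'z',q[k,2].max(), 'resid',np.std(r[k]))
        t=k&(q[:,2]>174); 
        if t.sum()>10: print('  top',np.polyfit(q[t,1],q[t,0],1),t.sum())
    m=(h>105)&(h<125)&(s>130)&(np.abs(P[:,0]-630)<40)&(P[:,2]>200)&(P[:,2]<210)
    q=P[m]; print(n,'cover minAreaRect',cv2.minAreaRect(q[:,:2].astype(np.float32)))
    # hook arm
    b=np.array([431,204]);
    rr=np.hypot(P[:,0]-b[0],P[:,1]-b[1])
    m=(P[:,2]>163)&(P[:,2]<184)&(rr<60)&(s<90)
    q=P[m]; print(n,'arm',len(q),q.mean(0),q.min(0),q.max(0)); print(cv2.minAreaRect(q[:,:2].astype(np.float32)))
    np.savetxt('pics/arm_%s.txt'%n,q,fmt='%.0f')
    m=(P[:,2]>44)&(P[:,2]<56)&(rr<150)&(s<90)
    q=P[m]; print(n,'racktop',len(q),cv2.minAreaRect(q[:,:2].astype(np.float32)))
    m=(P[:,2]>205)&(P[:,2]<224)&(rr>50)&(rr<100); q=P[m]; print(n,'chisel',len(q),q.mean(0) if len(q) else 0)
    # cup rim
    m=(P[:,2]>103)&(P[:,2]<114)&(np.abs(P[:,0]-470)<90)&(np.abs(P[:,1]-0)<90); q=P[m]
    print(n,'cup rim',len(q),q.mean(0),q.min(0),q.max(0))
    if len(q)>5:
        f=least_squares(lambda p:np.hypot(q[:,0]-p[0],q[:,1]-p[1])-40.5,q[:,:2].mean(0),loss='soft_l1'); print('  fit',f.x)
E
python3 meas2.py
```

```text
scene yellow line x=-0.1029 y+627.6 134 z 181.99847972248926 resid 1.29391464368747
  top [-9.98096676e-02  6.27320738e+02] 80
scene cover minAreaRect ((634.5338134765625, 49.99251174926758), (34.788570404052734, 49.14773941040039), 4.687952518463135)
scene arm 240 [446.78362013 188.91920321 176.92428867] [403.35726735 154.96520614 163.0122207 ] [482.84465371 231.4375488  183.79950762]
((442.7635803222656, 194.37454223632812), (64.3547592163086, 59.51726150512695), 39.48099136352539)
scene racktop 415 ((442.3426818847656, 241.40313720703125), (131.51939392089844, 93.19345092773438), 74.23104858398438)
scene chisel 22 [450.61450414 277.62465025 215.62667573]
scene cup rim 120 [449.73768177  12.27409573 108.2604677 ] [407.59069172 -31.3492964  103.25311075] [492.35476511  52.13947815 113.79980259]
  fit [450.63976116  10.51548758]
side yellow line x=-0.1065 y+623.8 905 z 181.9602184175692 resid 1.568977789538085
  top [-1.08773172e-01  6.24180292e+02] 103
side cover minAreaRect ((627.814697265625, 114.13058471679688), (37.6378059387207, 178.0161895751953), 6.586148262023926)
side arm 157 [444.24283049 186.82151651 176.0308529 ] [405.50903599 152.9156757  163.04351004] [482.87878564 225.38531656 182.21331255]
((442.8164978027344, 192.0814208984375), (69.98252868652344, 52.096412658691406), 39.21109390258789)
side racktop 288 ((397.65997314453125, 251.2239532470703), (131.84352111816406, 186.33465576171875), 73.3044204711914)
side chisel 19 [450.765708   275.19844694 215.08121301]
side cup rim 78 [451.49161923  11.57801183 107.52184599] [410.20976436 -32.12783506 103.15031258] [491.08656821  51.76903249 113.65065994]
  fit [450.37319574   8.77755198]
```

Brush: orange handle at scene (257,130), standing in the rack beside the upright chisel. The pink ones (scene ~(232,125), (248,103), (335,118)) and the purple one (side ~(242,155)) are look-alikes; only this one is orange and stands in the stone block (the enlarged crops confirm it). Handle axis ≈ (432,204.5), brush x at about −50° yaw.

>>> arm_command:
  motion:
    - [[-0.004,0.0205,-0.0242,0],[-0.004,0.0205,-0.0242,0],[-0.004,0.0205,-0.0242,0],[-0.004,0.0205,-0.0242,0],[-0.004,0.0205,-0.0242,0],[-0.004,0.0205,-0.0242,0],[-0.004,0.0205,-0.0242,0],[-0.004,0.0205,-0.0242,0],[-0.004,0.0205,-0.0242,0],[-0.004,0.0205,-0.0242,0]]
  gripper: 1

```text
time_s: 0.98
tcp_pos: [431.4, 205.6, 271.2]
orientation: [0.0, 1.571, -0.0]
contact_force: [-0.5, 1.2, 0.1]
opening: 85.4
```

>>> arm_command:
  motion:
    - [[0,0,0,-6.6],[0,0,0,-6.6],[0,0,0,-6.6],[0,0,0,-6.6],[0,0,0,-6.6],[0,0,0,-6.6],[0,0,0,0],[0,0,0,0],[0,0,0,0],[0,0,0,0]]

```text
time_s: 1.82
tcp_pos: [432.9, 204.9, 271.2]
orientation: [-0.539, 1.503, 0.539]
contact_force: [-0.6, -0.7, 0.3]
opening: 85.2
```

```bash
python3 - <<'E'
from h import *
for n in ['scene','side','wrist']:
    d=shot(n,n+'1.png')
    if n=='wrist': cv2.imwrite('pics/w1.png',cv2.resize(d['color'],None,fx=1.5,fy=1.5))
o=observe();print(o['tcp_pos'],o['orientation'],o['joint_positions'],R.from_rotvec(o['orientation']).as_matrix())
E
python3 meas2.py
```

```text
[433.00257373 205.00265145 271.26892377] [-0.5401516   1.50249222  0.54018866] [ 3.90162307e-01 -1.37498494e-01  1.95567319e+00  2.54949079e-05
  1.32345091e+00 -3.00109698e-01] [[-3.98818331e-05 -6.36742127e-01  7.71076820e-01]
 [ 1.03264524e-05  7.71076820e-01  6.36742128e-01]
 [-9.99999999e-01  3.33569314e-05 -2.41766697e-05]]
scene yellow line x=-0.1043 y+627.4 138 z 181.90954468425844 resid 1.338512087537093
  top [-1.03106151e-01  6.26832490e+02] 82
scene cover minAreaRect ((628.7680053710938, 116.14985656738281), (33.02798843383789, 183.04367065429688), 6.121554374694824)
scene arm 242 [446.5679067  188.99226339 176.84806546] [403.94082872 155.74725072 163.04447503] [483.05756427 233.65845338 183.57037808]
((442.8372497558594, 194.65078735351562), (64.87857055664062, 57.68674850463867), 38.1671257019043)
scene racktop 409 ((441.9307861328125, 244.04696655273438), (134.95343017578125, 94.07479095458984), 76.69302368164062)
scene chisel 23 [450.90429124 277.08032676 216.26561701]
scene cup rim 118 [449.72448161  10.60445632 108.59762393] [408.3067297  -30.50944566 103.16967067] 
[... 212 characters left out ...]
er minAreaRect ((628.9915771484375, 111.72589111328125), (39.58808517456055, 177.3265838623047), 4.85552453994751)
side arm 158 [443.81238178 186.1132144  176.1243368 ] [404.06757767 149.59371311 163.00863099] [485.31541992 230.79084187 182.91506079]
((444.2083435058594, 192.97389221191406), (71.63557434082031, 53.317955017089844), 39.64302062988281)
side racktop 293 ((418.2975158691406, 249.00328063964844), (128.75465393066406, 191.16207885742188), 40.94831085205078)
side chisel 4 [457.22833716 275.39653546 214.10768992]
side cup rim 81 [452.86623826  10.47879198 107.63526622] [409.36912374 -34.01428843 103.00293858] [491.3498588   51.68853129 112.95621076]
  fit [450.44433241   8.66358107]
```

View pics/w1.png

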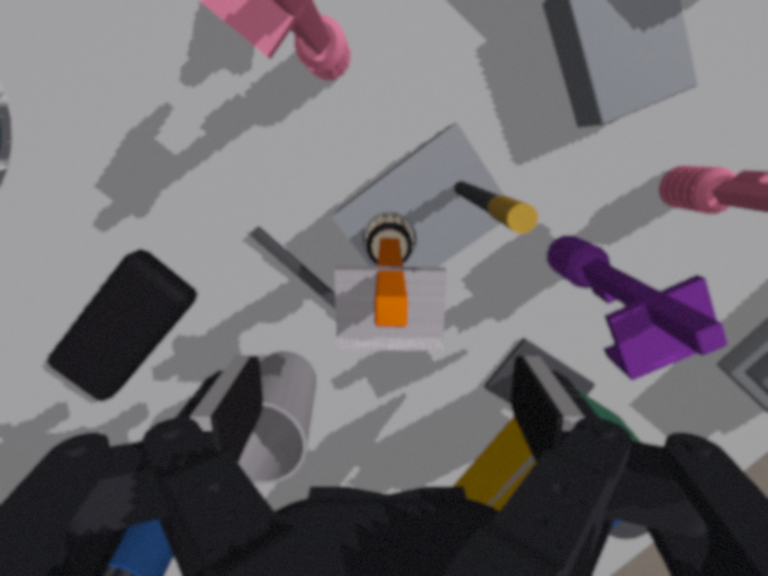

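The wrist view shows the orange handle top at (391,310), hook arm rectangle x 335–445, well aligned with the jaws. Measuring exact offset.

Run:
```python
from h import *
d=load('wrist');P=cloud(d).reshape(-1,3); h,s,v=[c.ravel() for c in cv2.split(cv2.cvtColor(d['color'],cv2.COLOR_BGR2HSV))]
m=(h>5)&(h<16)&(s>170)&(P[:,2]>219)&(P[:,2]<232)&(np.hypot(P[:,0]-432,P[:,1]-204)<40)
q=P[m];print('top',m.sum(),q.mean(0),cv2.minAreaRect(q[:,:2].astype(np.float32)))
m=(P[:,2]>172)&(P[:,2]<184)&(np.hypot(P[:,0]-432,P[:,1]-204)<75)&(s<90)
q=P[m];print('arm',m.sum(),q.mean(0),cv2.minAreaRect(q[:,:2].astype(np.float32)))
m=(P[:,2]>46)&(P[:,2]<56)&(np.hypot(P[:,0]-432,P[:,1]-204)<160)&(s<90);q=P[m];print('rack',cv2.minAreaRect(q[:,:2].astype(np.float32)))
m=(P[:,2]>212)&(P[:,2]<226)&(np.hypot(P[:,0]-451,P[:,1]-276)<30)&(s>100);print('chis',P[m].mean(0))
m=(P[:,2]>100)&(P[:,2]<116)&(np.hypot(P[:,0]-450,P[:,1]-10)<60);q=P[m];print('cup',m.sum(),q[:,:2].min(0),q[:,:2].max(0))
```

```text
top 245 [431.69516324 208.73199162 224.9447022 ] ((432.7018737792969, 208.49114990234375), (14.279233932495117, 14.488751411437988), 39.100250244140625)
arm 3232 [444.07155442 194.7510028  178.8022812 ] ((441.24822998046875, 215.97445678710938), (86.6014404296875, 88.32865905761719), 38.936920166015625)
rack ((435.6915283203125, 208.7376708984375), (177.74839782714844, 299.3845520019531), 32.51689147949219)
chis [450.59040045 279.18110292 220.21131072]
cup 550 [430.2417524  -27.00948587] [492.37444493  52.78536776]
```

>>> arm_command:
  motion:
    - [[0.01,0.002,0.001,0],[0.014,0,0,0],[0.015,0,0,0],[0.015,0,0,0],[0.012,0,0,0],[0.01,0,0,0],[0.006,0,0,0],[0.002,0,0,0],[0,0,0,0],[0,0,0,0]]

```text
time_s: 2.8
tcp_pos: [432.9, 207.4, 187.8]
orientation: [-0.541, 1.501, 0.541]
contact_force: [0.2, 0.2, 0.9]
opening: 85.2
```

Run:
```python
from h import *
d=shot('wrist'); cv2.imwrite('pics/w2.png',cv2.resize(d['color'],None,fx=1.5,fy=1.5))
o=observe();print(o['tcp_pos'],o['contact_force'])
```

```text
[433.10989982 207.43605617 188.11574349] [ 0.39737539 -0.02049931  0.00498357]
```

View pics/w2.png

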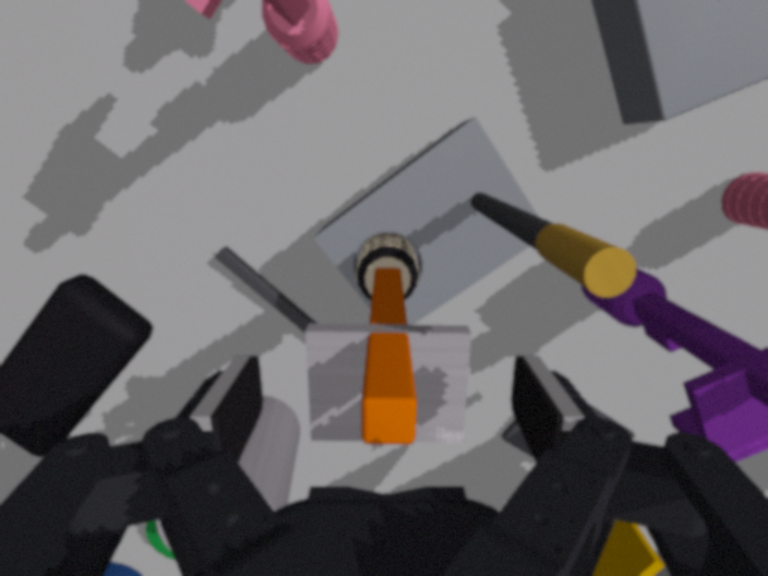

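The handle (388,420) sits centred between the fingers (260 / 513). Closing.

>>> arm_command:
  motion:
    - [[0.0005,0,0,0],[0,0,0,0],[0,0,0,0],[0,0,0,0],[0,0,0,0],[0,0,0,0],[0,0,0,0],[0,0,0,0],[0,0,0,0],[0,0,0,0]]
  gripper: 0

```text
time_s: 3.68
tcp_pos: [432.7, 207.3, 187.0]
orientation: [-0.541, 1.502, 0.541]
contact_force: [-0.1, 0.5, 1.6]
opening: 15.0
```

Run:
```python
from h import *
d=shot('wrist'); cv2.imwrite('pics/w3.png',cv2.resize(d['color'],None,fx=1.5,fy=1.5))
o=observe();print(o['tcp_pos'],o['contact_force'],o['opening'])
```

```text
[432.69505486 207.28199934 186.98846682] [0.32012111 0.47336287 2.61064688] 15.127350002495694
```

View pics/w3.png

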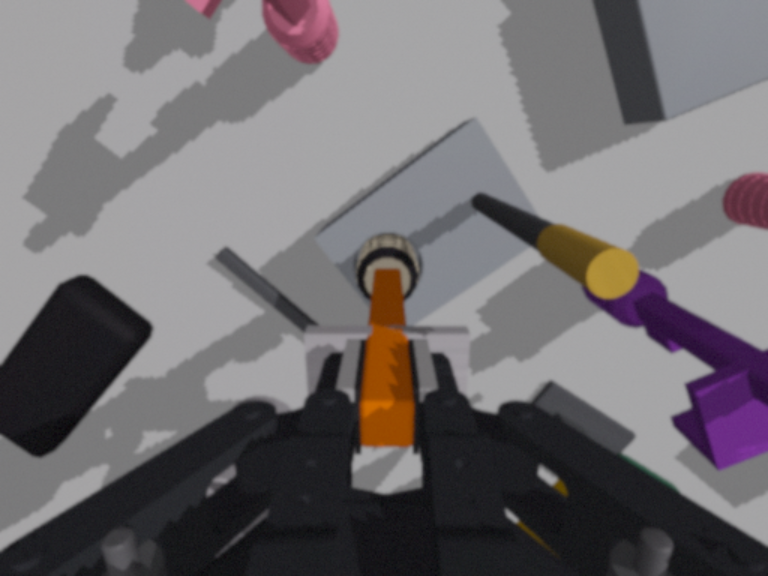

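>>> arm_command:
  motion:
    - [[-0.004,0,0,0],[-0.008,0,0,0],[-0.012,0,0,0],[-0.016,0,0,0],[-0.018,0,0,0],[-0.018,0,0,0],[-0.018,0,0,0],[-0.016,0,0,0],[-0.01,0,0,0],[0,0,0,0]]

```text
time_s: 4.57
tcp_pos: [433.9, 207.8, 310.5]
orientation: [-0.54, 1.496, 0.541]
contact_force: [0.8, -0.2, -0.9]
opening: 15.2
```

```bash
cat > tool.py <<'E'
from h import *
def rep(pic=None,cams=('wrist','scene','side')):
    o=observe(); T=R.from_rotvec(o['orientation']).as_matrix(); p=o['tcp_pos']
    print('tcp',p.round(1),'F',o['contact_force'].round(1),'M',o['ft_torque'].round(3),'open',round(float(o['opening']),1),'t',o['time_s'])
    for n in cams:
        d=shot(n); 
        P=cloud(d).reshape(-1,3); h,s,v=[c.ravel() for c in cv2.split(cv2.cvtColor(d['color'],cv2.COLOR_BGR2HSV))]
        L=(P-p)@T   # tool frame: x down,y,z
        m=(h>5)&(h<16)&(s>170)&(np.hypot(L[:,1],L[:,2])<30)&(L[:,0]<130)
        for lo,hi in [(-46,-30),(-30,-10),(-10,15),(15,40),(40,70),(70,110)]:
            k=m&(L[:,0]>lo)&(L[:,0]<hi)
            if k.sum()>4: print(n,'handle x[%d,%d]'%(lo,hi),k.sum(),'y %.1f..%.1f z %.1f..%.1f'%(*np.percentile(L[k,1],[5,95]),*np.percentile(L[k,2],[5,95])))
        k=(s<90)&(np.abs(L[:,0]-10)<9)&(np.abs(L[:,1])<70)&(np.abs(L[:,2])<45)
        if k.sum()>20: print(n,'arm',cv2.minAreaRect(L[k][:,1:].astype(np.float32)),np.median(L[k],0))
    return o
E
python3 - <<'E'
from tool import *
rep()
cv2.imwrite('pics/w4.png',cv2.resize(load('wrist')['color'],None,fx=1.5,fy=1.5))
d=load('side'); cv2.imwrite('pics/s4.png',cv2.resize(d['color'][60:260,130:350],None,fx=3,fy=3,interpolation=3))
E
```

```text
tcp [433.9 207.8 310.5] F [ 0.8 -0.2 -0.9] M [ 0.036 -0.016 -0.024] open 15.2 t 4.5667
wrist handle x[-46,-30] 1311 y -6.0..7.7 z -6.7..7.3
wrist handle x[-30,-10] 665 y 6.7..8.0 z -6.8..7.4
wrist handle x[-10,15] 389 y 6.8..8.0 z -6.8..7.3
wrist handle x[15,40] 289 y 7.1..7.9 z -6.0..6.7
wrist handle x[40,70] 266 y 7.0..7.9 z -6.2..7.0
wrist handle x[70,110] 179 y 7.2..7.9 z -5.9..7.1
wrist arm ((-5.48757266998291, 0.28302955627441406), (64.41100311279297, 27.719751358032227), 89.73857116699219) [8.26188226 4.19579122 6.38681791]
scene handle x[-46,-30] 23 y -10.7..6.4 z -5.1..7.2
scene handle x[-30,-10] 17 y -10.3..-4.9 z -5.0..5.6
scene handle x[-10,15] 19 y -9.2..-3.9 z -4.6..5.9
scene handle x[70,110] 34 y -21.8..-10.6 z -8.6..4.9
scene arm ((-17.757091522216797, -1.3134536743164062), (64.53850555419922, 56.84402847290039), 89.55847930908203) [ 10.78900967 -22.32795272  -2.58580526]
side handle x[40,70] 18 y -8.6..5.2 z -13.3..-6.7
side handle x[70,110] 42 y -16.7..4.2 z -12.2..-3.7
side arm ((-17.266334533691406, -2.2864952087402344), (52.9223518371582, 67.94316101074219), 1.5734339952468872) [ 12.86052007 -20.83644839  -8.91776436]
```

View pics/s4.png

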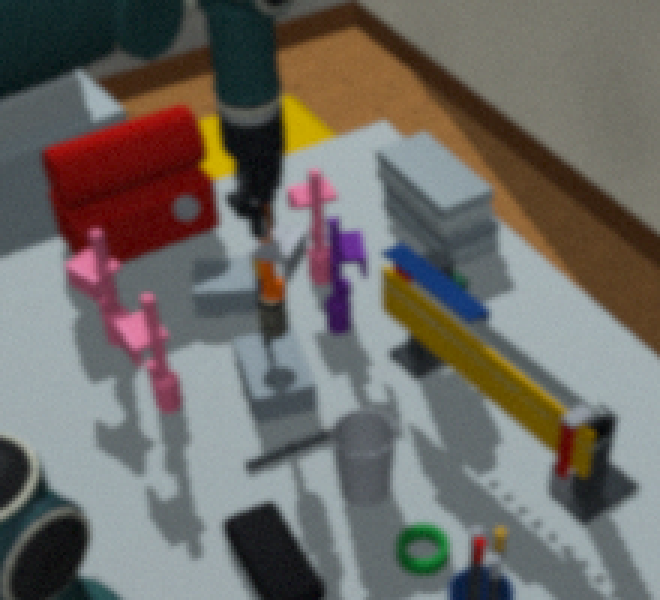

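View pics/w4.png

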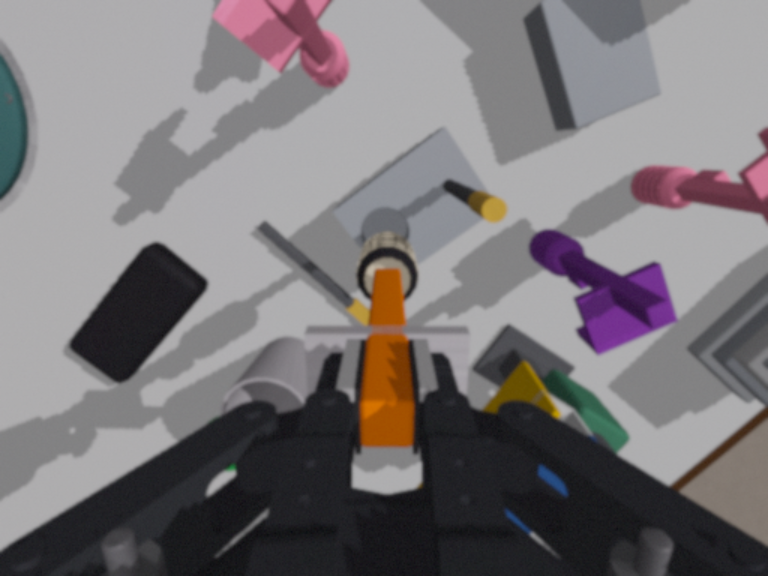

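>>> arm_command:
  motion:
    - [[0,-0.0082,-0.0057,0],[0,-0.0163,-0.0113,0],[0,-0.02,-0.0139,0],[0,-0.021,-0.0146,0],[0,-0.021,-0.0146,0],[0,-0.021,-0.0146,0],[0,-0.02,-0.0139,0],[0,-0.0163,-0.0113,0],[0,-0.0113,-0.0078,0],[0,-0.0082,-0.0057,0]]

```text
time_s: 5.55
tcp_pos: [448.3, 7.0, 305.4]
orientation: [-0.539, 1.505, 0.54]
contact_force: [-0.2, 1.4, -0.8]
opening: 15.3
```

>>> arm_command:
  motion:
    - [[0.004,0,0,0],[0.006,0,0,0],[0.006,0,0,0],[0.004,0,0,0],[0,0,0,0],[0,0,0,0],[0,0,0,0],[0,0,0,0],[0,0,0,0],[0,0,0,0]]

```text
time_s: 6.38
tcp_pos: [449.4, 9.2, 287.1]
orientation: [-0.541, 1.502, 0.541]
contact_force: [-0.1, 0.5, -1.5]
opening: 14.9
```

Run:
```python
from tool import *
rep(cams=('wrist','scene','side'))
cv2.imwrite('pics/w5.png',cv2.resize(load('wrist')['color'],None,fx=1.5,fy=1.5))
a=load('scene')['color'][150:260,180:320];b=load('side')['color'][130:260,180:320]
cv2.imwrite('pics/s5.png',np.vstack([cv2.resize(a,(560,300),interpolation=3),cv2.resize(b,(560,300),interpolation=3)]))
for n in ['scene','side']:
    print(n,proj(load(n),[[450.6,9.6,110],[450.6,9.6,127],[492.6,9.6,110],[408.6,9.6,110],[450.6,51.6,110],[450.6,-32.4,110]]).round(1).tolist())
```

```text
tcp [449.4   9.2 287.1] F [-0.1  0.5 -1.5] M [-0.008  0.064  0.012] open 14.9 t 6.3833
wrist handle x[-46,-30] 1261 y -5.9..7.7 z -6.8..7.4
wrist handle x[-30,-10] 654 y 6.7..8.0 z -6.8..7.3
wrist handle x[-10,15] 390 y 6.8..8.0 z -6.7..7.3
wrist handle x[15,40] 263 y 7.1..7.9 z -5.7..6.5
wrist handle x[40,70] 250 y 7.1..7.9 z -6.2..7.0
wrist handle x[70,110] 169 y 7.3..8.0 z -5.8..7.1
wrist arm ((-5.578241348266602, 0.3036231994628906), (64.24424743652344, 27.64577865600586), 89.8625259399414) [ 8.26001213  4.51254913 -1.81939841]
scene handle x[-46,-30] 32 y -8.5..5.1 z -5.7..7.5
scene handle x[-30,-10] 17 y -8.7..-3.5 z -2.9..6.4
scene handle x[-10,15] 19 y -8.5..-3.5 z -4.2..8.1
scene handle x[70,110] 29 y -20.7..-12.6 z -6.2..7.7
scene arm ((-17.20252227783203, -0.4056510925292969), (63.80180358886719, 53.1535530090332), 89.38634490966797) [  8.68826709 -23.67408629  -1.24484902]
side handle x[40,70] 17 y -7.7..4.1 z -9.9..-4.6
side handle x[70,110] 38 y -17.5..4.9 z -10.6..-4.7
side arm ((-18.04462432861328, -1.2074851989746094), (66.85997009277344, 52.25109100341797), 89.17140197753906) [  9.70324483 -22.990308    -8.63672311]
scene [[236.5, 192.5], [236.3, 189.3], [248.1, 196.7], [225.1, 188.4], [242.0, 183.5], [230.8, 201.9]]
side [[250.8, 203.8], [250.7, 200.7], [260.2, 199.4], [241.3, 208.3], [245.1, 197.0], [256.7, 210.8]]
```

View pics/w5.png

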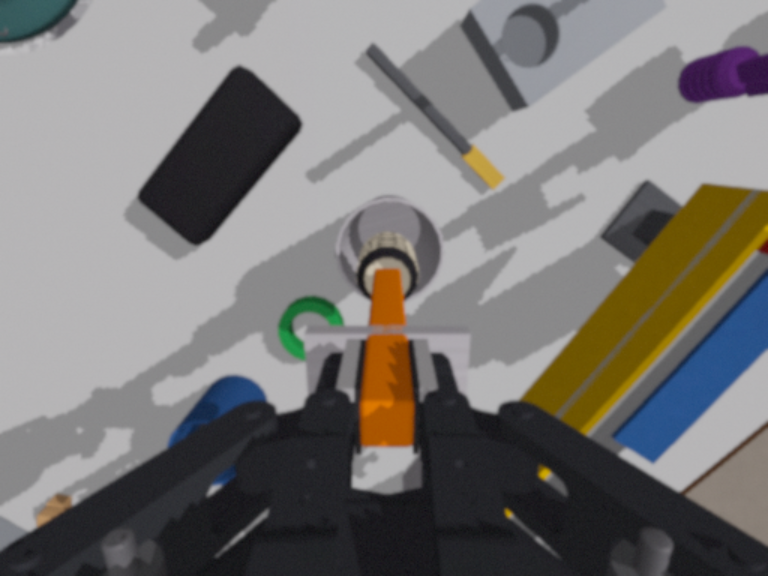

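View pics/s5.png

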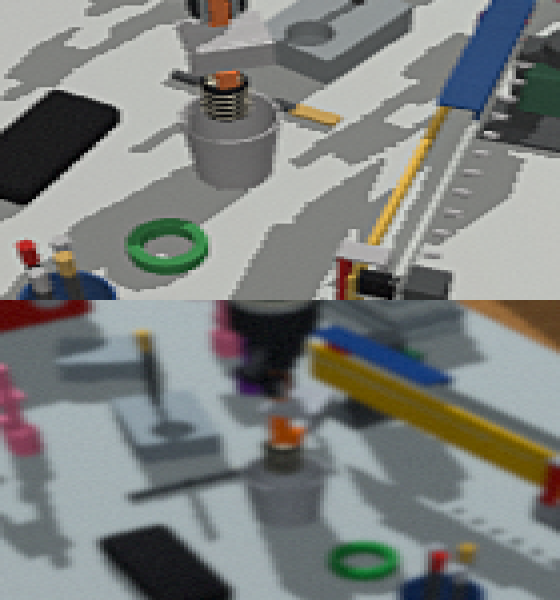

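Run:
```python
from tool import *
from scipy.optimize import least_squares
d=load('wrist');P=cloud(d).reshape(-1,3);o=observe();T=R.from_rotvec(o['orientation']).as_matrix();L=(P-o['tcp_pos'])@T
u=np.tile(np.arange(512),384);v=np.repeat(np.arange(384),512)
m=(P[:,2]>104)&(P[:,2]<116)&(np.hypot(L[:,1],L[:,2])<65)&(v<185); m&=~((abs(u-258)<24)&(v>150))
q=L[m]; r=np.hypot(q[:,1],q[:,2])
print(m.sum(),q[:,1:].min(0),q[:,1:].max(0))
f=least_squares(lambda p:np.hypot(q[:,1]-p[0],q[:,2]-p[1])-40.5,[0,0],loss='soft_l1');print(f.x,np.std(f.fun))
```

```text
465 [-20.53902844 -38.24825515] [41.42645122 43.80672009]
[-0.04367059  2.57291537] 1.0537029230611912
```

>>> arm_command:
  motion:
    - [[0.002,0,0.0015,0],[0.005,0,0,0],[0.009,0,0,0],[0.013,0,0,0],[0.015,0,0,0],[0.015,0,0,0],[0.015,0,0,0],[0.013,0,0,0],[0.01,0,0,0],[0.005,0,0,0]]

```text
time_s: 7.37
tcp_pos: [448.6, 10.1, 181.9]
orientation: [-0.54, 1.506, 0.542]
contact_force: [-0.4, 0.3, -1.8]
opening: 15.3
```

>>> arm_command:
  motion:
    - [[0.002,0,0,0],[0.001,0,0,0],[0.001,0,0,0],[0.001,0,0,0],[0.001,0,0,0],[0,0,0,0],[0,0,0,0],[0,0,0,0],[0,0,0,0],[0,0,0,0]]

```text
time_s: 8.2
tcp_pos: [450.4, 10.0, 178.9]
orientation: [-0.541, 1.502, 0.541]
contact_force: [0.6, -0.3, -1.5]
opening: 15.5
```

Run:
```python
from tool import *
rep()
cv2.imwrite('pics/w6.png',cv2.resize(load('wrist')['color'],None,fx=1.5,fy=1.5))
a=load('scene')['color'][150:260,180:320];b=load('side')['color'][130:260,180:320]
cv2.imwrite('pics/s6.png',np.vstack([cv2.resize(a,(560,300),interpolation=3),cv2.resize(b,(560,300),interpolation=3)]))
```

```text
tcp [450.4  10.  178.9] F [ 0.6 -0.3 -1.5] M [-0.004  0.032 -0.   ] open 15.5 t 8.2
wrist handle x[-46,-30] 1257 y -6.0..7.6 z -6.8..7.3
wrist handle x[-30,-10] 655 y 6.7..7.9 z -6.8..7.3
wrist handle x[-10,15] 401 y 6.8..8.0 z -6.7..7.2
wrist handle x[15,40] 288 y 7.0..8.0 z -6.2..7.0
wrist handle x[40,70] 254 y 7.0..8.0 z -6.3..7.2
wrist handle x[70,110] 176 y 7.2..8.0 z -5.9..6.9
wrist arm ((-5.373464584350586, 0.19217300415039062), (64.4997787475586, 27.352331161499023), 89.9123306274414) [ 8.28179184  4.62213963 -0.09801215]
scene handle x[-46,-30] 24 y -7.1..4.5 z -5.6..8.3
scene handle x[-30,-10] 20 y -9.7..-4.8 z -3.7..6.6
scene handle x[-10,15] 12 y -9.4..-2.8 z -4.1..6.2
scene handle x[70,110] 12 y -20.5..-15.3 z -6.5..6.9
scene arm ((-16.754379272460938, -0.30802154541015625), (55.251976013183594, 64.65975952148438), 0.44470250606536865) [  8.47689607 -22.65069826  -1.03886204]
side handle x[40,70] 12 y -8.5..4.4 z -9.8..-5.0
side handle x[70,110] 35 y -19.4..5.0 z -10.3..0.3
side arm ((-18.380130767822266, -3.053955078125), (68.6223373413086, 51.66225814819336), 89.56756591796875) [  9.76650731 -23.17320885 -10.38992741]
```

View pics/w6.png

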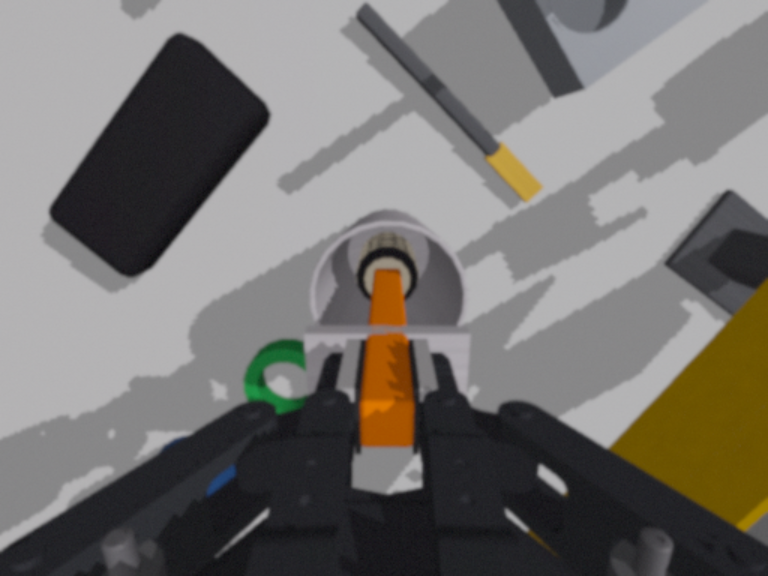

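View pics/s6.png

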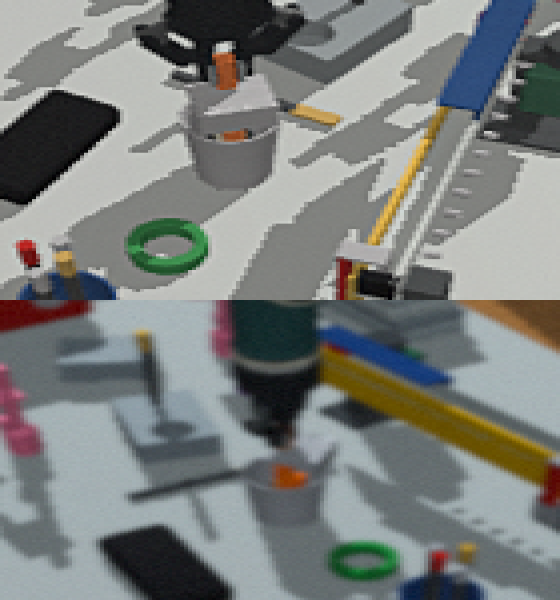

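>>> arm_command:
  motion:
    - [[0.001,0,0,0],[0.0005,0,0,0],[0.0005,0,0,0],[0.0005,0,0,0],[0.0005,0,0,0],[0.0005,0,0,0],[0.0005,0,0,0],[0.0005,0,0,0],[0.0005,0,0,0],[0,0,0,0]]

```text
time_s: 9.18
tcp_pos: [450.3, 10.0, 173.7]
orientation: [-0.541, 1.502, 0.541]
contact_force: [-0.5, 0.1, -1.3]
opening: 15.1
```

>>> arm_command:
  motion:
    - [[0.0003,0,0,0],[0.0003,0,0,0],[0.0003,0,0,0],[0.0003,0,0,0],[0.0003,0,0,0],[0.0003,0,0,0],[0.0003,0,0,0],[0,0,0,0],[0,0,0,0],[0,0,0,0]]

```text
time_s: 10.02
tcp_pos: [450.4, 10.0, 171.7]
orientation: [-0.541, 1.502, 0.541]
contact_force: [1.0, -0.2, -2.3]
opening: 15.4
```

>>> arm_command:
  motion:
    - [[-0.003,0,0,0],[-0.007,0,0,0],[-0.011,0,0,0],[-0.014,0,0,0],[-0.015,0,0,0],[-0.015,0,0,0],[-0.013,0,0,0],[-0.009,0,0,0],[-0.005,0,0,0],[0,0,0,0]]

```text
time_s: 10.85
tcp_pos: [451.3, 10.0, 265.6]
orientation: [-0.542, 1.499, 0.54]
contact_force: [-0.1, 0.8, -1.5]
opening: 15.1
```

>>> arm_command:
  motion:
    - [[0,0,0,0],[0,0,0,0],[0.003,0,0,0],[0.008,0,0,0],[0.013,0,0,0],[0.015,0,0,0],[0.015,0,0,0],[0.014,0,0,0],[0.01,0,0,0],[0.006,0,0,0]]

```text
time_s: 11.68
tcp_pos: [448.8, 10.1, 177.1]
orientation: [-0.54, 1.506, 0.542]
contact_force: [0.2, -0.0, -2.3]
opening: 15.4
```

>>> arm_command:
  motion:
    - [[0.003,0,0,0],[0.002,0,0,0],[0.0015,0,0,0],[0.0005,0,0,0],[0.0005,0,0,0],[0.0005,0,0,0],[0,0,0,0],[0,0,0,0],[0,0,0,0],[0,0,0,0]]

```text
time_s: 12.52
tcp_pos: [450.4, 10.0, 171.8]
orientation: [-0.541, 1.502, 0.541]
contact_force: [0.2, 0.1, -2.0]
opening: 15.1
```

>>> arm_command:
  motion:
    - [[-0.003,0,0,0],[-0.007,0,0,0],[-0.011,0,0,0],[-0.014,0,0,0],[-0.015,0,0,0],[-0.015,0,0,0],[-0.013,0,0,0],[-0.009,0,0,0],[-0.005,0,0,0],[0,0,0,0]]

```text
time_s: 13.35
tcp_pos: [451.3, 10.0, 265.6]
orientation: [-0.542, 1.499, 0.54]
contact_force: [0.6, -0.9, -0.5]
opening: 15.1
```

>>> arm_command:
  motion:
    - [[0,0,0,0],[-0.006,0,0,0],[-0.012,0,0,0],[-0.014,0,0,0],[-0.008,0,0,0],[0,0,0,0],[0,0,0,0],[0,0,0,0],[0,0,0,0],[0,0,0,0]]

```text
time_s: 14.18
tcp_pos: [449.9, 10.0, 302.8]
orientation: [-0.541, 1.504, 0.541]
contact_force: [-0.0, 0.1, -0.8]
opening: 15.5
```

```bash
python3 - <<'E'
from tool import *
rep(cams=('scene','side','wrist'))
E
python3 meas2.py | grep -v -e arm -e rack
cat > rail.py <<'E'
from h import *
from scipy.optimize import least_squares
res=[]
for n in ['scene','side']:
    d=load(n);P=cloud(d).reshape(-1,3); h,s,v=[c.ravel() for c in cv2.split(cv2.cvtColor(d['color'],cv2.COLOR_BGR2HSV))]
    def fr(yaw,o): 
        c,s_=np.cos(yaw),np.sin(yaw); return (P[:,:2]-o)@np.array([[c,-s_],[s_,c]])
    Q=fr(0.105,np.array([640,4.5]))
    yl=(h>18)&(h<32)&(s>130)
    k=yl&(abs(P[:,2]-179)<3)&(Q[:,0]>-24)&(Q[:,0]<-6)&(Q[:,1]>-150)&(Q[:,1]<18); print(n,'liptop',k.sum(),'x',np.percentile(Q[k,0],[10,50,90]).round(1),'slope',np.polyfit(Q[k,1],Q[k,0],1) if k.sum()>5 else 0)
    k=yl&(P[:,2]<170)&(P[:,2]>105)&(abs(Q[:,0]+18)<10)&(abs(Q[:,1])<150); 
    if k.sum()>5: print(n,'lipfront',k.sum(),'x',np.percentile(Q[k,0],[10,50,90]).round(1),np.polyfit(Q[k,1],Q[k,0],1))
    bl=(h>105)&(h<125)&(s>130)&(abs(P[:,2]-205)<4)&(abs(Q[:,0])<30)
    print(n,'cover',bl.sum(),'x',np.percentile(Q[bl,0],[1,50,99]).round(1),'y',np.percentile(Q[bl,1],[1,99]).round(1),'z',np.median(P[bl,2]).round(1))
    rd=((h<5)|(h>174))&(s>150)&(abs(Q[:,0])<40)&(P[:,2]>120)
    for lo,hi in[(-200,-140),(140,210)]:
        k=rd&(Q[:,1]>lo)&(Q[:,1]<hi)
        if k.sum()>3: print(n,'red',k.sum(),'x',np.percentile(Q[k,0],[2,98]).round(1),'y',np.percentile(Q[k,1],[2,98]).round(1),'z',np.percentile(P[k,2],[2,98]).round(1))
E
python3 rail.py
```

```text
tcp [449.9  10.  302.8] F [-0.   0.1 -0.8] M [0.035 0.014 0.001] open 15.5 t 14.1833
scene handle x[-46,-30] 27 y -7.6..5.1 z -5.0..7.8
scene handle x[-30,-10] 21 y -9.0..-4.2 z -3.4..7.7
scene handle x[-10,15] 20 y -8.4..-4.1 z -4.1..5.8
scene handle x[70,110] 28 y -20.3..-15.2 z -6.7..5.3
scene arm ((-16.45428466796875, -0.5995864868164062), (64.66877746582031, 54.20629119873047), 89.86799621582031) [  8.34999155 -23.34936428  -2.95833375]
side handle x[40,70] 19 y -7.5..4.0 z -8.8..-4.8
side handle x[70,110] 41 y -17.8..4.1 z -10.9..0.8
side arm ((-19.02352523803711, 0.20592498779296875), (49.31941223144531, 68.03479766845703), 1.0703600645065308) [  9.20029673 -23.06331634  -8.88411434]
wrist handle x[-46,-30] 1241 y -6.1..7.6 z -6.7..7.4
wrist handle x[-30,-10] 652 y 6.7..7.9 z -6.7..7.5
wrist handle x[-10,15] 461 y 6.8..7.8 z -6.4..7.3
wrist handle x[15,40] 279 y 7.0..7.8 z -5.6..6.7
wrist handle x[40,70] 245 y 7.0..7.8 z -6.0..7.0
wrist handle x[70,110] 169 y 7.1..7.8 z -5.6..7.3
wrist arm ((-5.838818550109863, 0.4069099426269531), (64.49796295166016, 27.918079376220703), 89.9
[... 656 characters left out ...]
e lipfront 631 x [-18.9 -16.7 -14.6] [-5.72448303e-04 -1.67385763e+01]
side cover 237 x [-17.8  -1.4  17.3] y [ 21.6 192.1] z 204.7
side red 29 x [-33.1 -27.2] y [-177.9 -165.6] z [120.5 178.2]meas2.py:21: RuntimeWarning: Mean of empty slice.
  q=P[m]; print(n,'arm',len(q),q.mean(0),q.min(0),q.max(0)); print(cv2.minAreaRect(q[:,:2].astype(np.float32)))
  ret = um.true_divide(
Traceback (most recent call last):
  File "meas2.py", line 21, in <module>
    q=P[m]; print(n,'arm',len(q),q.mean(0),q.min(0),q.max(0)); print(cv2.minAreaRect(q[:,:2].astype(np.float32)))
                                           ~~~~~^^^
ValueError: zero-size array to reduction operation minimum which has no identity
```

>>> arm_command:
  motion:
    - [[0,-0.006,0.002,0],[0,-0.012,0.0041,0],[0,-0.016,0.0055,0],[0,-0.017,0.0058,0],[0,-0.017,0.0058,0],[0,-0.017,0.0058,0],[0,-0.016,0.0055,0],[0,-0.014,0.0048,0],[0,-0.01,0.0034,0],[0,-0.005,0.0016,0]]

```text
time_s: 15.17
tcp_pos: [568.9, -63.2, 303.1]
orientation: [-0.54, 1.503, 0.54]
contact_force: [0.2, 0.1, -2.6]
opening: 15.0
```

>>> arm_command:
  motion:
    - [[0,0,0,-4],[0,0,0,-6.5],[0,0,0,-7],[0,0,0,-7],[0,0,0,-7],[0,0,0,-7],[0,0,0,-7],[0,0,0,-6.4],[0,0,0,-4.5],[0,0,0,0]]

```text
time_s: 16.0
tcp_pos: [567.3, -61.9, 303.6]
orientation: [-1.287, 1.157, 1.288]
contact_force: [-0.4, 0.7, -1.9]
opening: 15.1
```

>>> arm_command:
  motion:
    - [[0.005,0,0,0],[0.007,0,0,0],[0.008,0,0,0],[0.007,0,0,0],[0.003,0,0,0],[0,0,0,0],[0,0,0,0],[0,0,0,0],[0,0,0,0],[0,0,0,0]]

```text
time_s: 16.83
tcp_pos: [567.7, -62.0, 274.3]
orientation: [-1.287, 1.157, 1.285]
contact_force: [-0.1, -0.2, -0.9]
opening: 15.0
```

```bash
python3 - <<'E'
from tool import *
o=rep(cams=('scene','side','wrist'))
T=R.from_rotvec(o['orientation']).as_matrix();print('yaw z',np.degrees(np.arctan2(T[1,2],T[0,2])),o['joint_positions'].round(2))
cv2.imwrite('pics/w7.png',cv2.resize(load('wrist')['color'],None,fx=1.5,fy=1.5))
a=load('scene')['color'][120:300,190:350];b=load('side')['color'][110:260,200:360]
cv2.imwrite('pics/s7.png',np.hstack([cv2.resize(a,(400,450),interpolation=3),cv2.resize(b,(400,450),interpolation=3)]))
E
python3 rail.py
```

```text
tcp [567.7 -62.  274.3] F [-0.1 -0.2 -0.9] M [ 0.017 -0.021 -0.038] open 15.0 t 16.8333
scene handle x[40,70] 17 y -7.3..2.9 z -7.5..1.0
scene handle x[70,110] 69 y -19.1..2.6 z -7.4..5.4
scene arm ((-17.545684814453125, 2.2307968139648438), (49.57872009277344, 69.37947082519531), 1.6449214220046997) [  8.5010424  -21.94369271  -7.8134926 ]
side handle x[-46,-30] 12 y -1.6..11.8 z -9.1..9.4
side handle x[-30,-10] 9 y 4.8..8.5 z -0.2..9.7
side handle x[15,40] 13 y 2.9..8.7 z -9.1..6.1
side handle x[40,70] 34 y -4.8..9.0 z -10.1..4.4
side handle x[70,110] 40 y -13.3..8.5 z -9.2..1.4
side arm ((-17.820472717285156, -1.4211616516113281), (67.73951721191406, 51.81833267211914), 89.408203125) [ 10.07403091 -12.73053881 -17.7772785 ]
wrist handle x[-46,-30] 1287 y -6.0..7.4 z -6.6..7.6
wrist handle x[-30,-10] 673 y 6.5..7.8 z -6.7..7.6
wrist handle x[-10,15] 494 y 6.6..7.7 z -6.3..7.4
wrist handle x[15,40] 298 y 6.8..7.6 z -5.3..6.6
wrist handle x[40,70] 263 y 6.9..7.7 z -5.6..7.1
wrist handle x[70,110] 168 y 7.0..7.7 z -5.2..7.1
wrist arm ((-5.709685325622559, 0.5893592834472656), (27.79416847229004, 64.464599609375), 0.840738832950592) [8.47674224 3.90962952 7.37463035]
yaw z 95.99761039722725 [-0.15  0.04  1.78 -0.    1.32 -1.83]
scene liptop 63 x [-15.4 -13.7 -12. ] slope [ 4.45108887e-03 -1.32889981e+01]
scene lipfront 37 x [-12.6 -12.1 -11.7] [-1.94280771e-03 -1.22376460e+01]
scene cover 422 x [-15.3   0.9  16.6] y [ 24.1 199.9] z 206.0
scene red 22 x [-26.7 -23.4] y [-179.9 -164.2] z [123.8 182.1]
side liptop 37 x [-18.4 -15.8 -12. ] slope [  0.02665591 -13.08031296]
side lipfront 510 x [-18.9 -16.8 -14.8] [-3.14752964e-04 -1.68184075e+01]
side cover 160 x [-17.9  -4.5  15.8] y [ 47.9 195.2] z 204.9
side red 28 x [-33.6 -28. ] y [-176.8 -166.8] z [120.6 178.1]
```

View pics/w7.png

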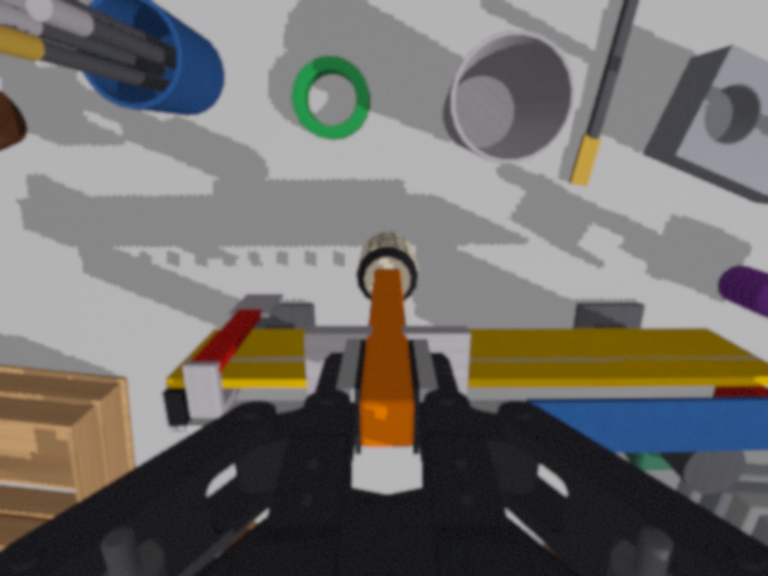

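View pics/s7.png

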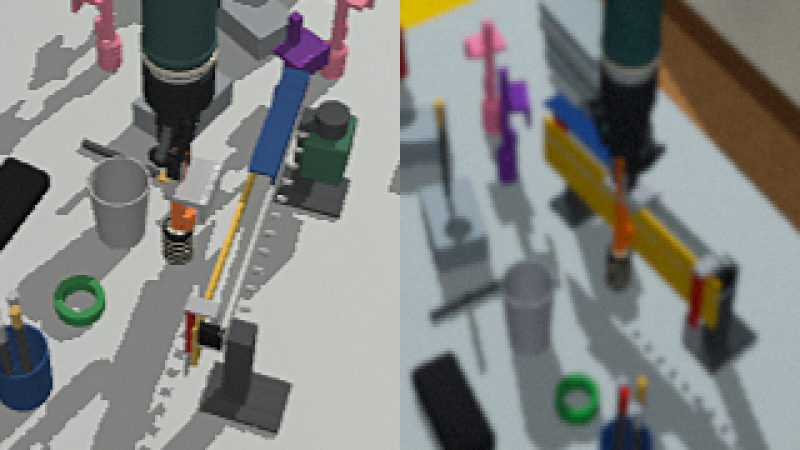

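Tumbler still stands; brush aligned with rail (lip edge horizontal in the wrist view). Measure the lip in the tool frame.

Run:
```python
from tool import *
d=load('wrist');P=cloud(d).reshape(-1,3); h,s,v=[c.ravel() for c in cv2.split(cv2.cvtColor(d['color'],cv2.COLOR_BGR2HSV))]
o=observe();T=R.from_rotvec(o['orientation']).as_matrix();L=(P-o['tcp_pos'])@T
yl=(h>18)&(h<32)&(s>130)&(abs(L[:,1])<150)
k=yl&(P[:,2]>105)&(P[:,2]<170);print('front',k.sum(),np.percentile(L[k,1],[5,50,95]),np.polyfit(L[k,2],L[k,1],1))
for lo,hi in [(105,125),(125,145),(145,165)]:
    kk=k&(P[:,2]>lo)&(P[:,2]<hi); print(lo,kk.sum(),np.median(L[kk,1]))
k=yl&(P[:,2]>176.5)&(P[:,2]<184);print('top',k.sum(),np.percentile(L[k,1],[5,50,95]),np.polyfit(L[k,2],L[k,1],1),np.median(P[k,2]))
b=(h>105)&(h<125)&(s>130)&(abs(P[:,2]-205)<4)&(abs(L[:,1])<150);print('cover',b.sum(),np.percentile(L[b,1],[2,98]),np.percentile(L[b,2],[1,99]))
k=((h<5)|(h>174))&(s>150)&(P[:,2]>110)&(L[:,2]<0);print('scr',k.sum(),np.percentile(L[k,1],[2,98]),np.percentile(L[k,2],[2,98]))
```

```text
front 5757 [-62.75163649 -62.03186628 -61.14279187] [-6.73952753e-04 -6.18210001e+01]
105 1424 -62.06732022395472
125 1792 -62.0484916435896
145 1906 -61.992505968478014
top 1972 [-67.1777357  -63.53690207 123.41260132] [ -0.17860747 -39.4401502 ] 179.78195619067077
cover 4515 [-95.46483946 -61.76059399] [ 92.00845145 225.28230351]
scr 562 [-52.11634473 -47.83736584] [-117.69086152 -100.71760586]
```

>>> arm_command:
  motion:
    - [[0,-0.003,0,0],[0,-0.006,0,0],[0,-0.008,0,0],[0,-0.008,0,0],[0,-0.006,0,0],[0,-0.004,0,0],[0,-0.0025,0,0],[0,0,0,0],[0,0,0,0],[0,0,0,0]]

```text
time_s: 17.82
tcp_pos: [604.4, -58.0, 273.6]
orientation: [-1.286, 1.158, 1.286]
contact_force: [1.1, -0.5, -1.2]
opening: 15.2
```

```bash
cat > lip.py <<'E'
from tool import *
o=rep(cams=('wrist',))
d=load('wrist');P=cloud(d).reshape(-1,3); h,s,v=[c.ravel() for c in cv2.split(cv2.cvtColor(d['color'],cv2.COLOR_BGR2HSV))]
T=R.from_rotvec(o['orientation']).as_matrix();L=(P-o['tcp_pos'])@T
k=(h>18)&(h<32)&(s>130)&(abs(L[:,1])<150)&(P[:,2]>105)&(P[:,2]<170);print('front',k.sum(),np.percentile(L[k,1],[5,50,95]),np.polyfit(L[k,2],L[k,1],1))
E
python3 lip.py
python3 - <<'E'
from tool import *
cv2.imwrite('pics/w8.png',cv2.resize(load('wrist')['color'],None,fx=1.5,fy=1.5))
E
```

```text
tcp [604.4 -58.  273.6] F [ 1.1 -0.5 -1.2] M [0.021 0.036 0.043] open 15.2 t 17.8167
wrist handle x[-46,-30] 1364 y -6.0..7.3 z -6.5..7.5
wrist handle x[-30,-10] 665 y 6.4..7.7 z -6.7..7.6
wrist handle x[-10,15] 396 y 6.5..7.6 z -6.6..7.5
wrist handle x[15,40] 274 y 6.7..7.5 z -5.9..7.0
wrist handle x[40,70] 266 y 6.8..7.5 z -5.9..7.1
wrist handle x[70,110] 176 y 6.9..7.6 z -5.5..7.2
wrist arm ((-5.9934282302856445, 0.4104137420654297), (27.689985275268555, 64.3671875), 0.14238961040973663) [8.30712526 3.77728268 1.92435468]
front 6177 [-25.50945365 -25.09038919 -24.61745348] [ 2.48238839e-04 -2.50511958e+01]
```

View pics/w8.png

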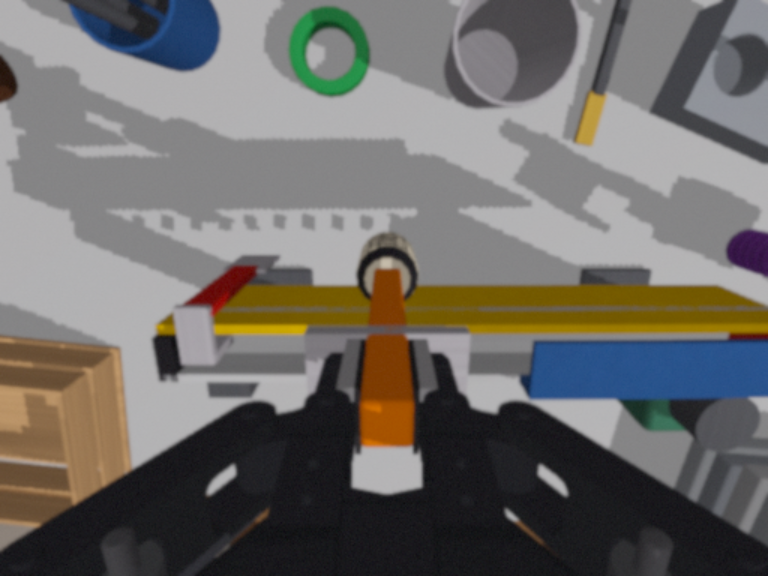

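>>> arm_command:
  motion:
    - [[0.002,0,0,0],[0.005,0,0,0],[0.008,0,0,0],[0.009,0,0,0],[0.009,0,0,0],[0.009,0,0,0],[0.008,0,0,0],[0.006,0,0,0],[0.003,0,0,0],[0.001,0,0,0]]

```text
time_s: 18.7
tcp_pos: [604.2, -57.9, 212.6]
orientation: [-1.285, 1.159, 1.287]
contact_force: [-0.1, 0.1, -0.7]
opening: 15.3
```

>>> arm_command:
  motion:
    - [[0,0,0,0],[0,0,0,0],[0.001,0,0,0],[0.001,0,0,0],[0.001,0,0,0],[0.001,0,0,0],[0.001,0,0,0],[0,0,0,0],[0,0,0,0],[0,0,0,0]]

```text
time_s: 19.53
tcp_pos: [604.7, -58.0, 208.7]
orientation: [-1.286, 1.158, 1.286]
contact_force: [0.1, 0.1, -0.6]
opening: 15.6
```

```bash
python3 lip.py
python3 - <<'E'
from tool import *
for n in ('scene','side'): shot(n)
a=load('scene')['color'][120:300,190:350];b=load('side')['color'][110:260,200:360]
cv2.imwrite('pics/s9.png',np.hstack([cv2.resize(a,(400,450),interpolation=3),cv2.resize(b,(400,450),interpolation=3)]))
E
```

```text
tcp [604.7 -58.  208.7] F [ 0.1  0.1 -0.6] M [-0.023  0.071 -0.021] open 15.6 t 19.5333
wrist handle x[-46,-30] 1312 y -5.9..7.3 z -6.6..7.5
wrist handle x[-30,-10] 673 y 6.4..7.7 z -6.7..7.6
wrist handle x[-10,15] 487 y 6.5..7.7 z -6.5..7.3
wrist handle x[15,40] 301 y 6.7..7.6 z -5.5..6.7
wrist handle x[40,70] 254 y 6.8..7.6 z -5.7..7.1
wrist handle x[70,110] 173 y 6.9..7.6 z -5.5..7.0
wrist arm ((-5.7431488037109375, 0.44757080078125), (64.4893569946289, 27.763120651245117), 89.12895202636719) [ 8.32450669  3.65518808 -5.62726198]
front 8422 [-25.35570139 -24.77776412 -24.02765097] [ 1.82130280e-03 -2.48616897e+01]
```

View pics/s9.png

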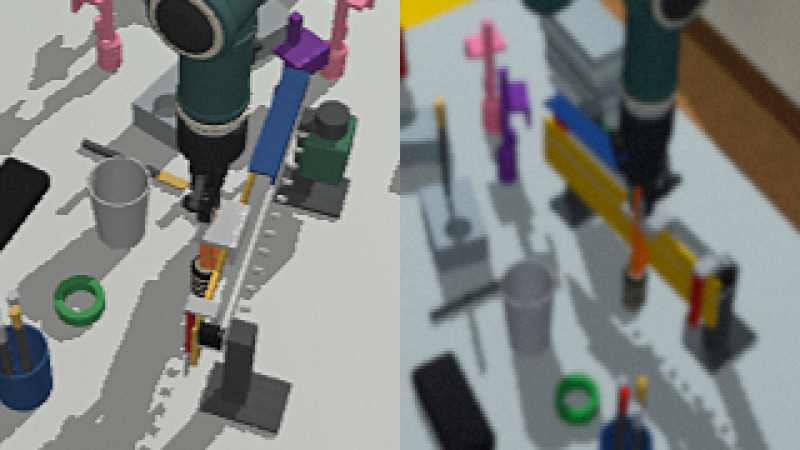

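>>> arm_command:
  motion:
    - [[0.001,0,0,0],[0.001,0,0,0],[0.001,0,0,0],[0.001,0,0,0],[0.001,0,0,0],[0.001,0,0,0],[0.0005,0,0,0],[0,0,0,0],[0,0,0,0],[0,0,0,0]]

```text
time_s: 20.52
tcp_pos: [604.7, -58.0, 202.2]
orientation: [-1.286, 1.158, 1.286]
contact_force: [0.6, -0.8, -1.1]
opening: 15.2
```

>>> arm_command:
  motion:
    - [[0.0003,0,0,0],[0.0003,0,0,0],[0.0003,0,0,0],[0.0003,0,0,0],[0.0003,0,0,0],[0.0003,0,0,0],[0,0,0,0],[0,0,0,0],[0,0,0,0],[0,0,0,0]]

```text
time_s: 21.35
tcp_pos: [604.7, -58.0, 200.4]
orientation: [-1.286, 1.158, 1.286]
contact_force: [-0.7, 0.8, -1.4]
opening: 15.3
```

>>> arm_command:
  motion:
    - [[0.0003,0,0,0],[0.0003,0,0,0],[0.0003,0,0,0],[0.0003,0,0,0],[0.0003,0,0,0],[0,0,0,0],[0,0,0,0],[0,0,0,0],[0,0,0,0],[0,0,0,0]]

```text
time_s: 22.18
tcp_pos: [605.2, -58.1, 199.9]
orientation: [-1.287, 1.157, 1.285]
contact_force: [-1.1, 1.0, 5.0]
opening: 15.2
```

>>> arm_command:
  motion:
    - [[0,0,0,0],[0,0,0,0],[0,0,0,0],[0,0,0,0],[0,0,0,0],[0,0,0,0],[0,0,0,0],[0,0,0,0],[0,0,0,0],[0,0,0,0]]
  gripper: 0.7

```text
time_s: 23.02
tcp_pos: [604.7, -58.0, 198.9]
orientation: [-1.286, 1.158, 1.286]
contact_force: [0.1, 0.0, -0.3]
opening: 59.5
```

```bash
python3 lip.py
python3 - <<'E'
from tool import *
for n in ('scene','side'): shot(n)
cv2.imwrite('pics/w10.png',load('wrist')['color'])
a=load('scene')['color'][120:300,190:350];b=load('side')['color'][110:260,200:360]
cv2.imwrite('pics/s10.png',np.hstack([cv2.resize(a,(400,450),interpolation=3),cv2.resize(b,(400,450),interpolation=3)]))
E
```

```text
tcp [604.7 -58.  198.9] F [ 0.1  0.  -0.3] M [-0.015 -0.001  0.035] open 59.5 t 23.0167
wrist handle x[-46,-30] 1135 y 3.8..16.6 z -6.2..7.0
wrist handle x[-30,-10] 436 y 14.3..16.4 z -6.1..6.7
wrist handle x[-10,15] 282 y 12.4..14.4 z -6.0..6.6
wrist handle x[15,40] 154 y 9.3..11.1 z -6.0..6.5
wrist handle x[40,70] 175 y 6.5..9.2 z -6.1..6.7
wrist handle x[70,110] 127 y 3.0..6.1 z -5.7..6.5
wrist arm ((-23.76097869873047, 0.08765029907226562), (72.93148040771484, 89.89130401611328), 0.06260203570127487) [  9.74839017 -18.94570581   0.14922585]
front 8097 [-25.37129217 -24.74765035 -24.03210295] [ 1.65858641e-03 -2.48460577e+01]
```

View pics/s10.png

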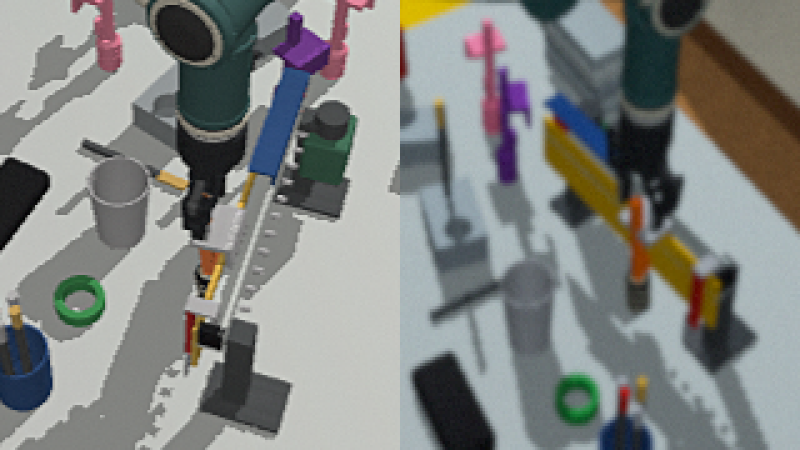

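View pics/w10.png

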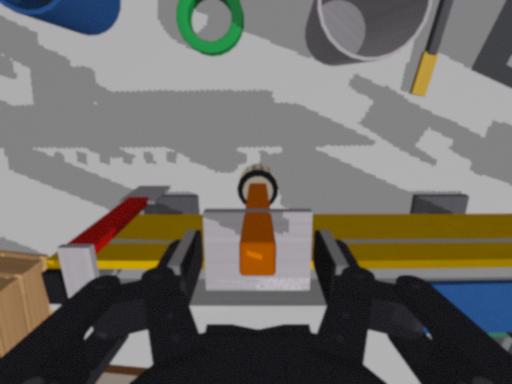

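It hangs by itself, leaning ~0.1 rad. Lift clear and close the fingers to check their envelope before pushing.

>>> arm_command:
  motion:
    - [[-0.004,0,0,0],[-0.008,0,0,0],[-0.012,0,0,0],[-0.014,0,0,0],[-0.014,0,0,0],[-0.014,0,0,0],[-0.012,0,0,0],[-0.008,0,0,0],[-0.004,0,0,0],[0,0,0,0]]

```text
time_s: 24.0
tcp_pos: [605.3, -58.1, 290.5]
orientation: [-1.287, 1.156, 1.284]
contact_force: [-0.4, 0.1, -0.1]
opening: 59.9
```

>>> arm_command:
  motion:
    - [[0,0,-0.006,0],[0,0,-0.01,0],[0,0,-0.012,0],[0,0,-0.012,0],[0,0,-0.01,0],[0,0,-0.006,0],[0,0,-0.003,0],[0,0,0,0],[0,0,0,0],[0,0,0,0]]
  gripper: 0

```text
time_s: 24.83
tcp_pos: [610.8, -116.3, 288.9]
orientation: [-1.286, 1.158, 1.286]
contact_force: [-0.3, -0.2, 1.0]
opening: -0.0
```

Run:
```python
from tool import *
o=observe();print(o['tcp_pos'],o['opening'])
for n in ('scene','side','wrist'): shot(n)
d=load('wrist');cv2.imwrite('pics/w11.png',cv2.resize(d['color'],None,fx=1.5,fy=1.5))
P=cloud(d).reshape(-1,3);T=R.from_rotvec(o['orientation']).as_matrix();L=(P-o['tcp_pos'])@T
vv=d['color'].max(2).ravel()
print('fingers: height above tcp: y range, z range')
for a in range(-5,110,10):
    k=(-L[:,0]>=a)&(-L[:,0]<a+10)&(abs(L[:,1])<70)&(abs(L[:,2])<70)
    if k.sum()>10: print(a,k.sum(),np.percentile(L[k,1],[1,99]).round(1),np.percentile(L[k,2],[1,99]).round(1))
# brush
h,s,v=[c.ravel() for c in cv2.split(cv2.cvtColor(d['color'],cv2.COLOR_BGR2HSV))]
def rail(P): 
    c,s_=np.cos(.105),np.sin(.105); return (P[:,:2]-np.array([640.4,6]))@np.array([[c,-s_],[s_,c]])
for n in ('scene','side','wrist'):
    d=load(n);P=cloud(d).reshape(-1,3);h,s,v=[c.ravel() for c in cv2.split(cv2.cvtColor(d['color'],cv2.COLOR_BGR2HSV))];Q=rail(P)
    g=(s<80)&(P[:,2]>180)&(P[:,2]<200)&(Q[:,0]>-62)&(Q[:,0]<-8)&(abs(Q[:,1]+60)<60)
    print(n,'arm',g.sum(),np.percentile(Q[g,0],[2,98]).round(1),np.percentile(Q[g,1],[2,98]).round(1),np.percentile(P[g,2],[5,50,95]).round(1))
    if g.sum()>50: print('  z vs railx',np.polyfit(Q[g,0],P[g,2],1))
    t=(h>5)&(h<16)&(s>170)&(P[:,2]>226)&(abs(Q[:,1]+60)<40)&(abs(Q[:,0]+50)<40); print(n,'htop',t.sum(),Q[t].mean(0),P[t,2].max() if t.sum() else 0)
```

```text
[ 610.80088428 -116.34816096  288.88336036] -0.008948007135729673
fingers: height above tcp: y range, z range
5 377 [ 6.4 11.4] [-12.3  13.6]
15 539 [ 5.9 11.3] [-12.7  14. ]
25 567 [ 6.3 11.5] [-12.7  13.8]
35 860 [-10.3  13.5] [-19.2  20.3]
45 2937 [-8.7 13.9] [-33.2  34.5]
55 5371 [-8.4 12.8] [-39.6  41. ]
65 6582 [-8.  17.7] [-48.   48.9]
75 9968 [-6.9 17.7] [-55.5  56.8]
85 12787 [ 3.7 19.4] [-59.1  60.3]
95 2767 [12.2 20.7] [-52.4  53.6]
scene arm 253 [-53.5  -8.9] [-91.7 -27.4] [185.4 190.  194. ]
  z vs railx [7.90988135e-02 1.92060551e+02]
scene htop 2 [-45.61258997 -57.27789781] 236.24245996198977
side arm 132 [-56.1  -8.4] [-94.2 -31.6] [183.3 188.7 192.7]
  z vs railx [7.61678924e-02 1.90966175e+02]
side htop 13 [-55.98259977 -61.13982276] 237.32908581013487
wrist arm 2867 [-54.1  -8.8] [-91.3 -28.3] [187.  190.2 192.4]
  z vs railx [1.11244060e-01 1.93208349e+02]
wrist htop 173 [-53.53160871 -63.37511649] 236.61309354110386
```

View pics/w11.png

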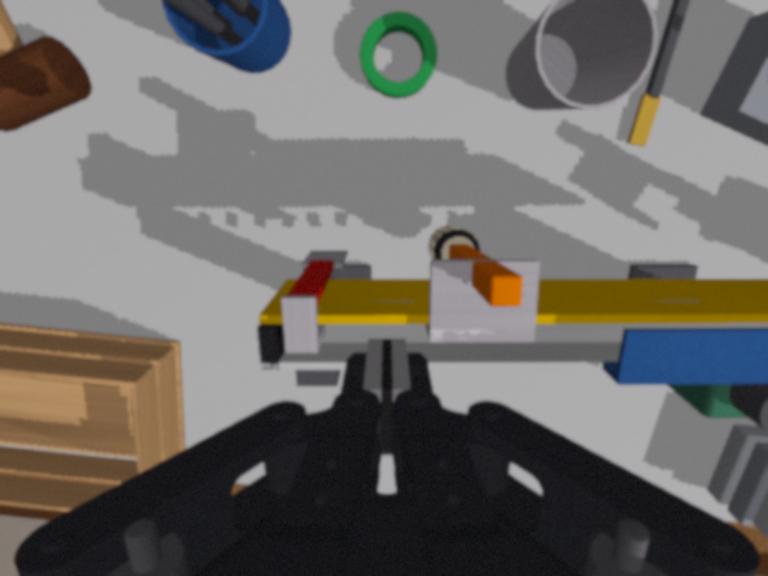

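Closed linkages spread to ±41 mm at 60 mm above the tip along the jaw direction, which could catch the leaning handle. So I turn the jaws across the rail (finger only ±11 mm along the push direction), then go down beside the arm.

>>> arm_command:
  motion:
    - [[0,0,0,5],[0,0,0,7],[0,0,0,7],[0,0,0,7],[0,0,0,7],[0,0,0,7],[0,0,0,7],[0,0,0,7],[0,0,0,7],[0,0,0,7]]

```text
time_s: 25.82
tcp_pos: [610.8, -116.2, 289.0]
orientation: [-0.379, 1.537, 0.379]
contact_force: [0.2, 0.1, 0.0]
opening: -0.1
```

>>> arm_command:
  motion:
    - [[0,0,0,7],[0,0,0,7],[0,0,0,5],[0,0,0,3],[0,0,0.003,0],[0,0,0.003,0],[0.01,0,0,0],[0.01,0,0,0],[0,0,0,0],[0,0,0,0]]

```text
time_s: 26.65
tcp_pos: [615.7, -115.7, 266.8]
orientation: [-0.082, 1.573, 0.083]
contact_force: [-0.6, 0.2, 0.3]
opening: -0.1
```

```bash
cat > push.py <<'E'
from tool import *
import sys
o=observe();T=R.from_rotvec(o['orientation']).as_matrix();print('tcp',o['tcp_pos'].round(1),'F',o['contact_force'].round(1),'yaw z',np.degrees(np.arctan2(T[1,2],T[0,2])).round(2),o['time_s'])
def rail(X): 
    c,s_=np.cos(.105),np.sin(.105); return (np.atleast_2d(X)[:,:2]-np.array([640.4,6]))@np.array([[c,-s_],[s_,c]])
print('tcp rail',rail(o['tcp_pos']).round(1))
for n in ('scene','side','wrist'):
    d=shot(n);P=cloud(d).reshape(-1,3);h,s,v=[c.ravel() for c in cv2.split(cv2.cvtColor(d['color'],cv2.COLOR_BGR2HSV))];Q=rail(P)
    L=(P-o['tcp_pos'])@T
    orr=(h>5)&(h<16)&(s>170)&(abs(Q[:,0]+48)<40)&(Q[:,1]>-140)&(Q[:,1]<200)
    for lo,hi in [(95,140),(140,180),(192,215),(215,232),(232,242)]:
        k=orr&(P[:,2]>lo)&(P[:,2]<hi)
        if k.sum()>4: print(n,'handle z',lo,k.sum(),'x',np.percentile(Q[k,0],[5,50,95]).round(1),'y',np.percentile(Q[k,1],[5,50,95]).round(1))
    g=(s<80)&(v>110)&(P[:,2]>180)&(P[:,2]<198)&(Q[:,0]>-62)&(Q[:,0]<-19)&(Q[:,1]>-145)&(Q[:,1]<170)
    if g.sum()>20: print(n,'arm',g.sum(),'y',np.percentile(Q[g,1],[2,98]).round(1),'z(y) slope',np.polyfit(Q[g,1],P[g,2],1).round(3),np.median(P[g,2]).round(1))
    yl=(h>18)&(h<32)&(s>130)&(P[:,2]>105)&(P[:,2]<170)&(abs(Q[:,0]+18)<10)
    if n=='wrist' and yl.sum()>20:print('lip front: tool z',np.percentile(L[yl,2],[10,50,90]).round(1))
    bl=(h>105)&(h<125)&(s>130)&(abs(P[:,2]-205)<4)&(abs(Q[:,0])<30)
    if n=='wrist' and bl.sum()>20:print('cover: tool z',np.percentile(L[bl,2],[1,99]).round(1),'tool y',np.percentile(L[bl,1],[1,99]).round(1))
t=sys.argv[1]
cv2.imwrite('pics/w%s.png'%t,cv2.resize(load('wrist')['color'],None,fx=1.2,fy=1.2))
a=load('scene')['color'][120:300,190:350];b=load('side')['color'][110:260,200:360]
cv2.imwrite('pics/s%s.png'%t,np.hstack([cv2.resize(a,(400,450),interpolation=3),cv2.resize(b,(400,450),interpolation=3)]))
E
python3 push.py 12
```

```text
tcp [ 615.7 -115.7  266.8] F [-0.6  0.2  0.3] yaw z 6.03 26.65
tcp rail [[ -37.3 -118.5]]
scene handle z 95 44 x [-43.3 -35.6 -28.8] y [-67.6 -65.  -54.8]
scene arm 133 y [-91.4 -38.6] z(y) slope [1.00000e-02 1.90177e+02] 189.7
side handle z 95 44 x [-48.6 -44.4 -28.2] y [-70.5 -66.6 -55.7]
side handle z 140 24 x [-52.7 -50.  -19.5] y [-69.2 -63.9 -19. ]
side handle z 192 12 x [-57.5 -56.3 -53.8] y [-70.6 -66.1 -61. ]
side handle z 215 12 x [-59.5 -58.  -54.4] y [-68.7 -62.2 -55.3]
side handle z 232 8 x [-59.8 -55.3 -50.1] y [-68.1 -63.2 -57.7]
side arm 81 y [-93.3 -31. ] z(y) slope [-4.00000e-03  1.87645e+02] 188.2
wrist handle z 192 75 x [-48.7 -40.6 -39.8] y [-64.1 -56.6 -51.5]
wrist handle z 215 91 x [-51.5 -42.6 -41.6] y [-64.4 -56.2 -51.5]
wrist handle z 232 240 x [-57.9 -50.3 -43.1] y [-66.3 -62.9 -53.6]
wrist arm 3470 y [-90.4 -28.2] z(y) slope [-3.00000e-03  1.89303e+02] 189.5
lip front: tool z [20.1 20.2 20.3]
```

View pics/w12.png

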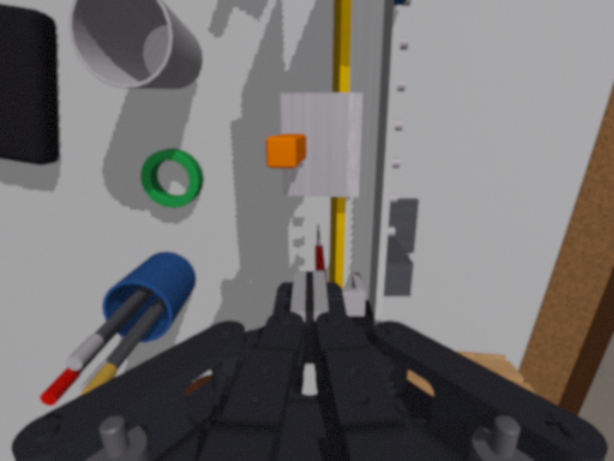

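View pics/s12.png

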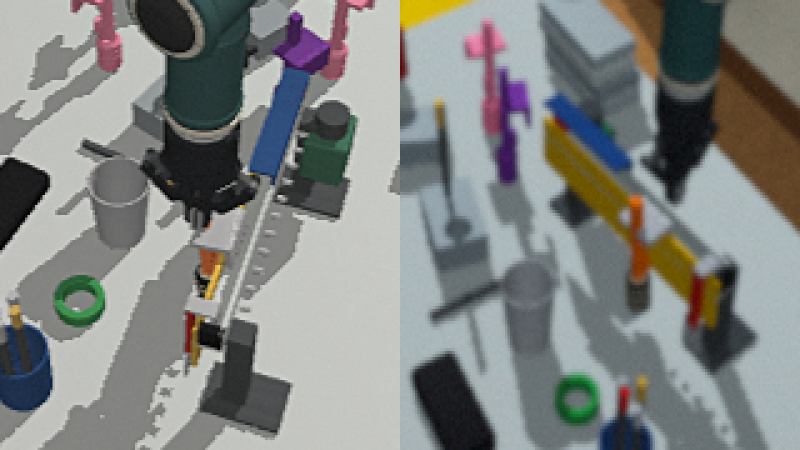

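>>> arm_command:
  motion:
    - [[0.004,0,0,0],[0.009,0,0,0],[0.013,0,0,0],[0.014,0,0,0],[0.014,0,0,0],[0.013,0,0,0],[0.011,0,0,0],[0.008,0,0,0],[0.004,0,0,0],[0,0,0,0]]

```text
time_s: 27.63
tcp_pos: [616.0, -115.9, 177.3]
orientation: [-0.082, 1.572, 0.083]
contact_force: [0.4, -0.3, -0.0]
opening: 0.1
```

>>> arm_command:
  motion:
    - [[0,0.002,0,0],[0,0.002,0,0],[0,0.002,0,0],[0,0.002,0,0],[0,0.002,0,0],[0,0.002,0,0],[0,0.002,0,0],[0,0.002,0,0],[0,0.002,0,0],[0,0.002,0,0]]

```text
time_s: 28.47
tcp_pos: [614.7, -96.1, 179.0]
orientation: [-0.083, 1.569, 0.082]
contact_force: [-0.5, -1.0, 0.3]
opening: -0.1
```

```bash
python3 push.py 13
```

```text
tcp [614.7 -96.1 179. ] F [-0.5 -1.   0.3] yaw z 6.0 28.4667
tcp rail [[-36.2 -98.9]]
scene handle z 95 26 x [-40.8 -33.6 -28.3] y [-64.5 -61.7 -54.9]
side handle z 95 45 x [-50.  -42.2 -25. ] y [-65.3 -62.9 -52. ]
side handle z 140 23 x [-54.1 -50.8 -16.1] y [-65.8 -59.3  -8.7]
side handle z 232 7 x [-57.6 -53.5 -49.5] y [-62.  -53.4 -49.2]
side arm 24 y [-85.  -24.3] z(y) slope [-1.20000e-02  1.86075e+02] 186.6
wrist handle z 192 546 x [-53.4 -43.  -39.6] y [-57.9 -47.3 -47. ]
wrist handle z 215 698 x [-55.5 -45.2 -41.5] y [-58.  -47.3 -46.9]
wrist handle z 232 908 x [-58.  -50.3 -43.2] y [-61.6 -56.6 -47.2]
wrist arm 8056 y [-86.9 -24. ] z(y) slope [-1.50000e-02  1.88882e+02] 189.7
lip front: tool z [18.7 18.8 18.9]
```

View pics/w13.png

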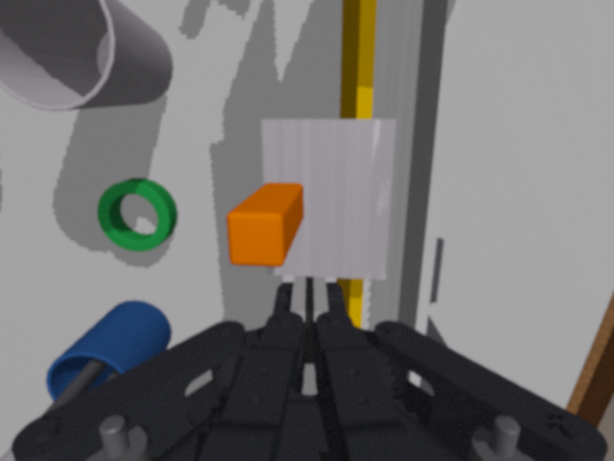

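View pics/s13.png

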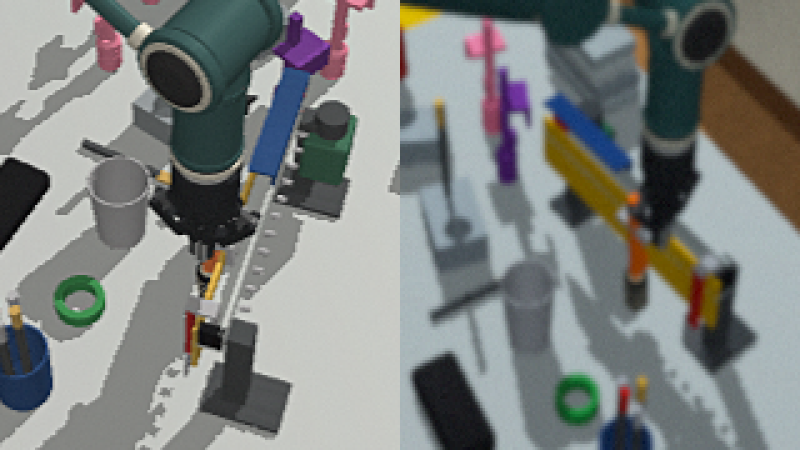

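>>> arm_command:
  motion:
    - [[0.001,0.002,-0.0005,0],[0,0.0025,0,0],[0,0.003,0,0],[0,0.003,0,0],[0,0.003,0,0],[0,0.003,0,0],[0,0.003,0,0],[0,0.003,0,0],[0,0.003,0,0],[0,0.003,0,0]]

```text
time_s: 29.45
tcp_pos: [611.2, -67.5, 177.9]
orientation: [-0.082, 1.569, 0.082]
contact_force: [0.2, -0.1, -0.3]
opening: 0.1
```

```bash
python3 push.py 14
```

```text
tcp [611.2 -67.5 177.9] F [ 0.2 -0.1 -0.3] yaw z 6.01 29.45
tcp rail [[-36.8 -70. ]]
scene handle z 95 25 x [-40.  -33.4 -30.1] y [-35.3 -32.6 -23.7]
side handle z 95 40 x [-49.7 -42.5 -26.6] y [-36.8 -33.6 -24.5]
side handle z 140 22 x [-54.  -49.9 -39.8] y [-35.7 -32.1 -23.6]
side handle z 192 5 x [-57.9 -55.5 -52. ] y [-35.1 -33.6 -26.7]
side handle z 232 8 x [-59.7 -54.6 -49.6] y [-31.9 -27.  -20.8]
wrist handle z 192 548 x [-53.5 -43.5 -39.7] y [-28.9 -18.4 -18.1]
wrist handle z 215 728 x [-55.5 -45.3 -41.6] y [-29.  -18.4 -18.1]
wrist handle z 232 1077 x [-57.9 -50.3 -43.4] y [-32.6 -27.5 -18.4]
wrist arm 8171 y [-58.    4.9] z(y) slope [-1.60000e-02  1.89309e+02] 189.7
lip front: tool z [19.2 19.3 19.4]
cover: tool z [19.5 53.3] tool y [ 91.1 109.8]
```

View pics/w14.png

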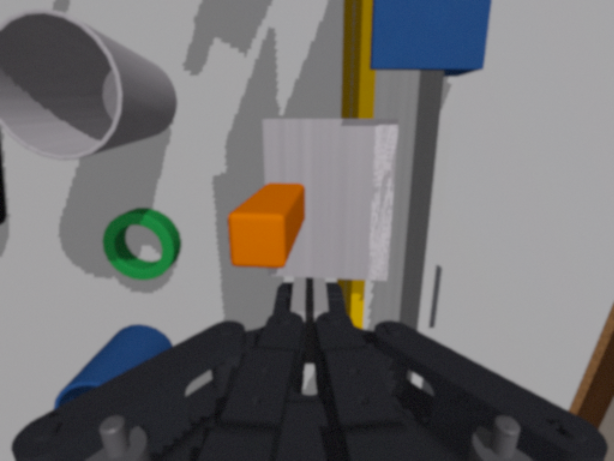

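>>> arm_command:
  motion:
    - [[0,0.003,0,0],[0,0.003,0,0],[0,0.003,0,0],[0,0.003,0,0],[0,0.003,0,0],[0,0.003,0,0],[0,0.003,0,0],[0,0.003,0,0],[0,0.003,0,0],[0,0.003,0,0]]

```text
time_s: 30.43
tcp_pos: [608.0, -37.7, 177.9]
orientation: [-0.082, 1.569, 0.082]
contact_force: [-0.6, -0.6, -0.1]
opening: -0.3
```

```bash
python3 push.py 15
```

```text
tcp [608.  -37.7 177.9] F [-0.6 -0.6 -0.1] yaw z 6.01 30.4333
tcp rail [[-36.8 -40.1]]
scene handle z 95 26 x [-42.2 -33.8 -29.4] y [-3.9 -1.3  6.1]
side handle z 95 38 x [-48.4 -41.5 -25.6] y [-6.6 -3.2  7. ]
side handle z 140 24 x [-54.2 -49.5 -36.4] y [-6.7 -3.7 10.7]
wrist handle z 192 539 x [-53.3 -43.2 -39.6] y [ 1.3 11.7 12. ]
wrist handle z 215 692 x [-55.4 -45.1 -41.7] y [ 0.9 11.7 12.1]
wrist handle z 232 501 x [-58.2 -49.3 -43.1] y [-2.9  2.3 11.8]
wrist arm 8171 y [-28.   34.8] z(y) slope [-1.50000e-02  1.89774e+02] 189.7
lip front: tool z [19.2 19.3 19.4]
cover: tool z [19.5 53.3] tool y [ 61.9 109.5]
```

View pics/w15.png

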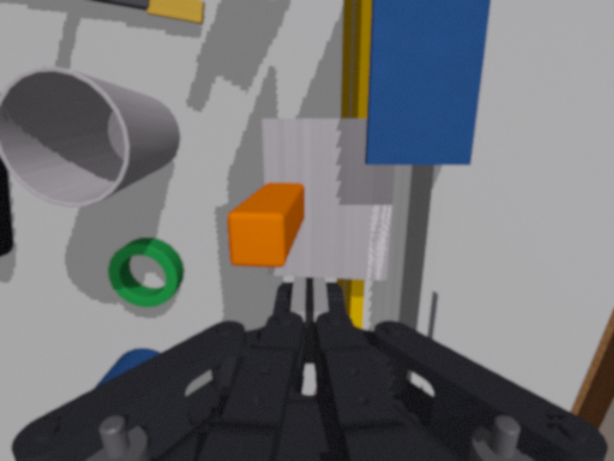

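The hook goes under the cover (cover edge at (418,163)), no roll. Continue.

>>> arm_command:
  motion:
    - [[0,0.003,0,0],[0,0.003,0,0],[0,0.003,0,0],[0,0.003,0,0],[0,0.003,0,0],[0,0.003,0,0],[0,0.003,0,0],[0,0.003,0,0],[0,0.003,0,0],[0,0.003,0,0]]

```text
time_s: 31.42
tcp_pos: [605.0, -7.9, 177.9]
orientation: [-0.082, 1.569, 0.082]
contact_force: [-0.2, -0.0, -0.0]
opening: 0.2
```

>>> arm_command:
  motion:
    - [[0,0.003,0,0],[0,0.003,0,0],[0,0.003,0,0],[0,0.003,0,0],[0,0.003,0,0],[0,0.003,0,0],[0,0.003,0,0],[0,0.003,0,0],[0,0.003,0,0],[0,0.003,0,0]]

```text
time_s: 32.25
tcp_pos: [601.8, 22.0, 177.9]
orientation: [-0.082, 1.569, 0.082]
contact_force: [0.7, -0.8, 0.5]
opening: 0.3
```

```bash
python3 push.py 16
```

```text
tcp [601.8  22.  177.9] F [ 0.7 -0.8  0.5] yaw z 6.0 32.25
tcp rail [[-36.7  19.9]]
scene handle z 95 29 x [-42.7 -35.7 -29.6] y [54.1 57.5 64.6]
side handle z 95 46 x [-49.1 -40.8 -25.3] y [52.9 57.2 69.8]
side handle z 140 22 x [-53.3 -50.4 -43. ] y [53.6 56.6 64.5]
side handle z 192 5 x [-56.7 -55.7 -47.9] y [54.2 58.1 59.2]
side handle z 232 5 x [-59.  -54.5 -50.3] y [61.8 67.5 69.7]
wrist handle z 192 350 x [-52.8 -41.1 -39.4] y [60.3 69.8 71.9]
wrist handle z 215 418 x [-54.7 -42.8 -41.6] y [60.1 69.8 71.9]
wrist handle z 232 195 x [-58.2 -43.9 -43.1] y [56.9 63.  71.1]
wrist arm 8242 y [31.8 94.9] z(y) slope [-1.60000e-02  1.90732e+02] 189.7
lip front: tool z [19.1 19.2 19.3]
cover: tool z [19.4 53.3] tool y [  3.1 109.2]
```

View pics/w16.png

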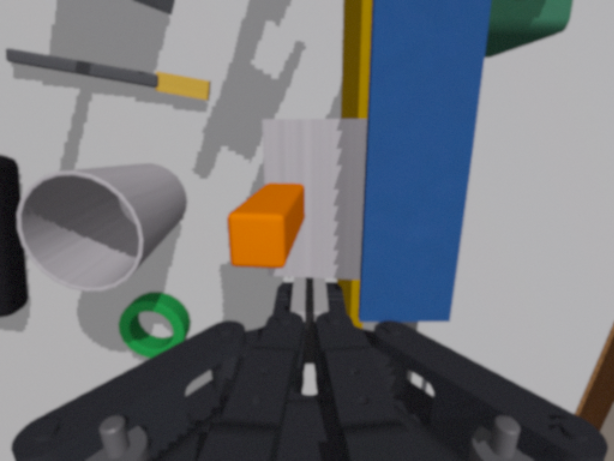

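>>> arm_command:
  motion:
    - [[0,0.003,0,0],[0,0.003,0,0],[0,0.003,0,0],[0,0.003,0,0],[0,0.003,0,0],[0,0.003,0,0],[0,0.003,0,0],[0,0.003,0,0],[0,0.003,0,0],[0,0.003,0,0]]

```text
time_s: 33.23
tcp_pos: [598.6, 51.8, 177.9]
orientation: [-0.082, 1.569, 0.082]
contact_force: [0.4, -0.6, -0.6]
opening: 0.1
```

>>> arm_command:
  motion:
    - [[0,0.003,0,0],[0,0.003,0,0],[0,0.003,0,0],[0,0.003,0,0],[0,0.003,0,0],[0,0.003,0,0],[0,0.003,0,0],[0,0.003,0,0],[0,0.002,0,0],[0,0.002,0,0]]

```text
time_s: 34.07
tcp_pos: [595.7, 79.6, 177.9]
orientation: [-0.082, 1.569, 0.082]
contact_force: [-0.6, 1.0, 0.1]
opening: -0.0
```

>>> arm_command:
  motion:
    - [[0,0.001,0,0],[0,0.001,0,0],[0,0.001,0,0],[0,0.001,0,0],[0,0.001,0,0],[0,0.001,0,0],[0,0.001,0,0],[0,0.001,0,0],[0,0.001,0,0],[0,0.001,0,0]]

```text
time_s: 34.9
tcp_pos: [594.7, 89.4, 177.9]
orientation: [-0.082, 1.569, 0.082]
contact_force: [0.7, 0.1, -0.1]
opening: 0.2
```

```bash
python3 push.py 17
```

```text
tcp [594.7  89.4 177.9] F [ 0.7  0.1 -0.1] yaw z 6.0 34.9
tcp rail [[-36.7  87.7]]
scene handle z 95 21 x [-42.6 -37.9 -33.8] y [121.1 124.4 127.6]
side handle z 95 39 x [-50.  -39.6 -26.5] y [120.5 123.6 127.3]
side handle z 140 20 x [-53.3 -50.  -38.1] y [119.8 124.1 135.6]
side handle z 192 5 x [-57.6 -52.9 -49.3] y [120.7 123.9 129.2]
wrist handle z 192 260 x [-52.9 -40.6 -39.2] y [127.7 134.9 139.4]
wrist handle z 215 302 x [-54.4 -42.5 -41.5] y [127.4 134.4 139.4]
wrist handle z 232 156 x [-58.3 -43.7 -43.1] y [124.4 130.4 138. ]
wrist arm 8222 y [ 99.4 162.4] z(y) slope [-1.60000e-02  1.91917e+02] 189.7
lip front: tool z [18.9 19.  19.1]
cover: tool z [19.3 53.3] tool y [ -5.7 109. ]
```

View pics/s17.png

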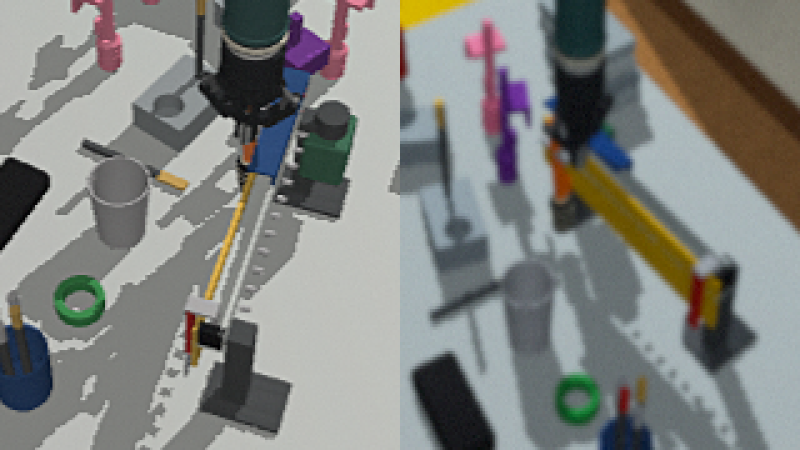

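View pics/w17.png

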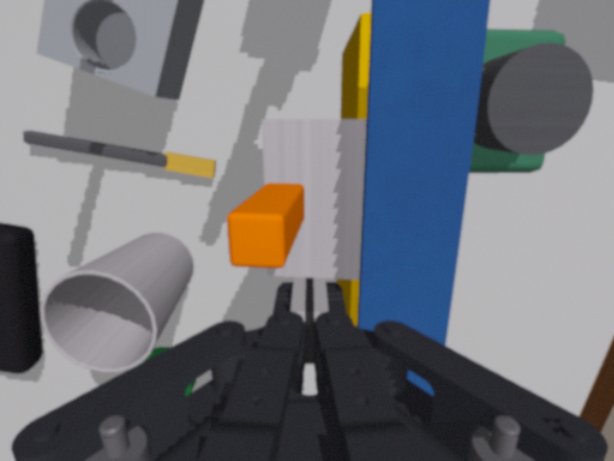

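>>> arm_command:
  motion:
    - [[0,0.0005,0,0],[0,0.0005,0,0],[0,0.0005,0,0],[0,0.0005,0,0],[0,0.0005,0,0],[0,0.0005,0,0],[0,0.0005,0,0],[0,0.0005,0,0],[0,0.0005,0,0],[0,0.0005,0,0]]

```text
time_s: 35.88
tcp_pos: [594.2, 94.3, 177.9]
orientation: [-0.082, 1.569, 0.082]
contact_force: [-0.4, 0.0, 1.0]
opening: 0.0
```

>>> arm_command:
  motion:
    - [[0,0.0003,0,0],[0,0.0003,0,0],[0,0.0003,0,0],[0,0.0003,0,0],[0,0.0003,0,0],[0,0.0003,0,0],[0,0,0,0],[0,0,0,0],[0,0,0,0],[0,0,0,0]]

```text
time_s: 36.72
tcp_pos: [594.0, 96.1, 177.9]
orientation: [-0.082, 1.569, 0.082]
contact_force: [1.2, -0.2, 0.2]
opening: -0.1
```

>>> arm_command:
  motion:
    - [[0,0.0003,0,0],[0,0.0003,0,0],[0,0.0003,0,0],[0,0.0003,0,0],[0,0.0003,0,0],[0,0,0,0],[0,0,0,0],[0,0,0,0],[0,0,0,0],[0,0,0,0]]

```text
time_s: 37.55
tcp_pos: [593.9, 97.3, 177.9]
orientation: [-0.082, 1.569, 0.082]
contact_force: [-0.1, -2.2, 0.9]
opening: 0.1
```

```bash
python3 push.py 18 | grep -e tcp -e wrist -e 'side handle'
```

```text
tcp [593.9  97.3 177.9] F [-0.1 -2.2  0.9] yaw z 5.99 37.55
tcp rail [[-36.7  95.7]]
side handle z 95 40 x [-48.6 -39.2 -23.2] y [127.6 130.2 140.6]
side handle z 140 21 x [-52.5 -49.4 -37.1] y [128.1 132.1 145.3]
wrist handle z 192 237 x [-53.4 -40.6 -39.3] y [135.3 142.5 147.2]
wrist handle z 215 294 x [-55.  -42.4 -41.5] y [135.3 141.9 147.3]
wrist handle z 232 154 x [-58.2 -44.2 -43. ] y [132.4 138.1 146. ]
wrist arm 7966 y [107.3 169. ] z(y) slope [-1.70000e-02  1.92156e+02] 189.7
```

>>> arm_command:
  motion:
    - [[0,0.0003,0,0],[0,0.0003,0,0],[0,0.0003,0,0],[0,0,0,0],[0,0,0,0],[0,0,0,0],[0,0,0,0],[0,0,0,0],[0,0,0,0],[0,0,0,0]]

```text
time_s: 38.53
tcp_pos: [593.8, 97.4, 177.9]
orientation: [-0.084, 1.569, 0.081]
contact_force: [0.3, -5.1, 0.6]
opening: -0.1
```

```bash
python3 push.py 19 | grep -e tcp -e wrist
python3 - <<'E'
from tool import *
print(proj(load('wrist'),[[640.4-.1048*170,6+.9945*170,160]]))
E
```

```text
tcp [593.8  97.4 177.9] F [ 0.3 -5.1  0.6] yaw z 6.0 38.5333
tcp rail [[-36.8  95.8]]
wrist handle z 192 241 x [-52.7 -40.7 -39.3] y [135.6 142.6 147.3]
wrist handle z 215 282 x [-55.6 -42.4 -41.5] y [135.3 141.7 147.3]
wrist handle z 232 149 x [-58.2 -43.7 -43. ] y [132.5 138.5 146.4]
wrist arm 7993 y [107.4 169.2] z(y) slope [-1.80000e-02  1.92303e+02] 189.7
[[325.3523234  101.67615043]]
```

View pics/w19.png

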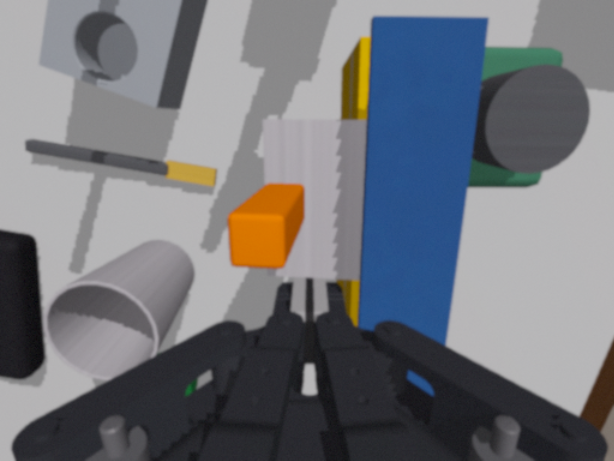

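View pics/s19.png

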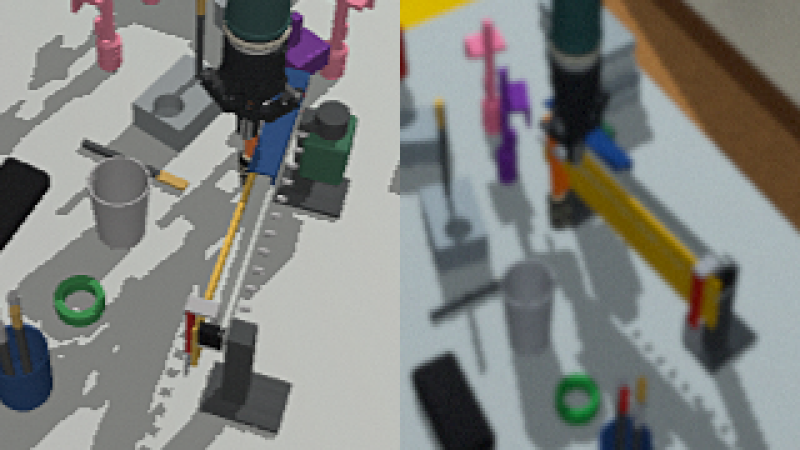

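Contact at the stop: 5 N, leading edge at y≈170, the push stalled. Back off gently and rise.

>>> arm_command:
  motion:
    - [[0,-0.001,0,0],[0,-0.002,0,0],[0,-0.003,0,0],[0,-0.005,0,0],[0,-0.006,0,0],[0,-0.005,0,0],[0,-0.003,0,0],[0,0,0,0],[0,0,0,0],[-0.004,0,0,0]]

```text
time_s: 39.52
tcp_pos: [595.7, 73.5, 181.0]
orientation: [-0.082, 1.571, 0.082]
contact_force: [-0.4, -0.4, -0.1]
opening: 0.0
```

>>> arm_command:
  motion:
    - [[-0.01,0,0,0],[-0.015,0,0,0],[-0.018,0,0,0],[-0.018,0,0,0],[-0.018,0,0,0],[-0.015,0,0,0],[-0.01,0,0,0],[-0.005,0,0,0],[0,0,0,0],[0,0,0,0]]

```text
time_s: 40.35
tcp_pos: [596.2, 73.7, 290.6]
orientation: [-0.082, 1.57, 0.082]
contact_force: [0.3, 0.3, 0.3]
opening: 0.2
```

```bash
python3 push.py 20
```

```text
tcp [596.2  73.7 290.6] F [0.3 0.3 0.3] yaw z 6.01 40.35
tcp rail [[-36.9  71.9]]
scene handle z 95 31 x [-45.7 -37.9 -34. ] y [129.5 132.7 141.6]
scene handle z 140 8 x [-46.1 -41.6 -36. ] y [131.2 132.2 134.5]
scene handle z 192 25 x [-53.2 -46.6 -41.2] y [130.5 132.9 141.7]
scene arm 104 y [107.8 168.2] z(y) slope [3.60000e-02 1.84642e+02] 189.9
side handle z 95 40 x [-48.9 -39.5 -20.6] y [127.5 131.  141. ]
side handle z 140 19 x [-54.6 -48.7 -41. ] y [127.2 130.1 143.8]
side handle z 192 12 x [-56.2 -53.9 -51.7] y [130.  133.  139.8]
side handle z 215 10 x [-58.3 -54.  -49.6] y [130.3 132.3 139.4]
side handle z 232 5 x [-57.  -51.8 -48.3] y [129.7 135.9 136.1]
side arm 59 y [106.9 166.3] z(y) slope [-2.30000e-02  1.90704e+02] 187.6
wrist handle z 192 49 x [-41.1 -40.4 -39.7] y [134.1 139.6 145.3]
wrist handle z 215 57 x [-42.9 -42.3 -41.6] y [133.6 139.4 145.1]
wrist handle z 232 146 x [-58.2 -49.5 -43.3] y [132.  136.  146.4]
wrist arm 2948 y [108.3 169. ] z(y) slope [-2.00000e-03  1.89768e+02] 189.5
lip front: tool z [19.2 19.2 19.3]
cover: tool z [20.2 53. ] tool y [-47.1 127. ]
```

View pics/s20.png

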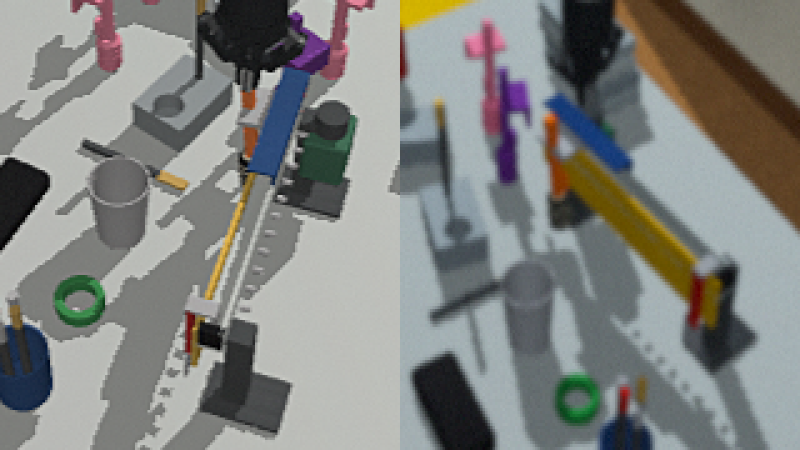

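View pics/w20.png

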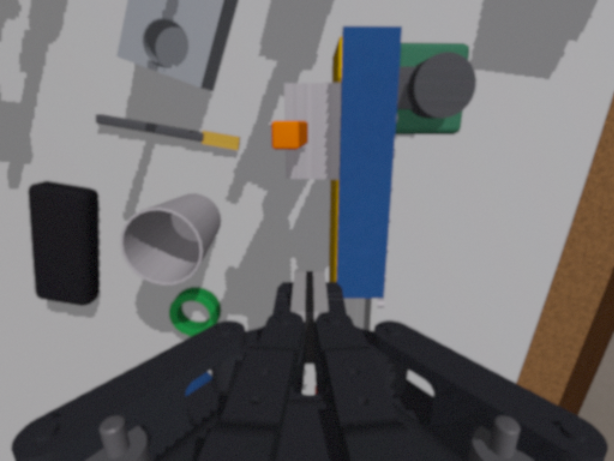

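Run:
```python
from tool import *
from scipy.optimize import least_squares
for n in ('scene','side'):
    P=cloud(load(n)).reshape(-1,3);m=(P[:,2]>103)&(P[:,2]<114)&(np.abs(P[:,0]-455)<80)&(np.abs(P[:,1])<80);q=P[m]
    f=least_squares(lambda p:np.hypot(q[:,0]-p[0],q[:,1]-p[1])-40.5,q[:,:2].mean(0),loss='soft_l1');print(n,f.x)
print(env.job_done())
```

```text
scene [450.81002748  10.41258114]
side [450.65996224   8.82395635]
the job is handed in; nothing more can be done
None
```

The job is done and handed in at about 40 s of the 72 s allowed; no verdict was reported.

1. **Pick-up:** I took the orange brush from the stone rack.
2. **Scrub:** I ran the head down the tumbler to about 4.7 mm above the table, back up to about 98 mm, and repeated that. No contact force showed at the bottom, so the head stopped just short of the inner floor rather than touching it. The tumbler's position afterwards matches the start to within about 0.3 mm.
3. **Hang:** I hooked the brush over the lip at rail y about −60. I lowered it until the floor pushed back with about 5 N, then let go, and it hung by itself leaning about 0.1 rad.
4. **Push:** I pushed the side of the hook's arm low, under the cover, until the brush stalled with about 5 N on it.

**Last checks:** With the arm clear, the brush still hangs level along the rail. The hook's leading edge measures at y about 169 mm, against 170 mm for the stop, which is within the calibration error. I took the red stop as reached from the stalled push, since the cover hides it from the cameras. Nothing else looked moved in the last pictures; I measured only the tumbler.

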